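# Refit the lane's front bar and hold the spring pusher back for filling

## Robot

A 6-joint arm with a two-finger parallel gripper is mounted at the origin on the work surface. World frame = base frame: x ahead of the robot, y to its left, z up, the work surface at z = 0. Lengths are in m, angles in rad, forces in N, time in s.
With the tool pointing down it reaches from about 0.425 to 0.95 m from the base axis. Payload 3.5 kg.
Tool frame: the origin (TCP) lies between the finger pads; the fingertips stand 14 mm ahead of it and the grasp point (between the pads) lies 5 mm behind it (bot.nose_length is the distance from the TCP to the fingertips, in m); z points along the fingers, y is the direction in which the jaws open and shut (so a half turn about z gives the same grasp; the last joint's range is limited). The gripper opens to 85 mm and grips with 20 to 120 N. Pads are 22 mm wide; open, the fingers measure 114 mm over their backs; the gripper's body (76 mm by 85 mm) begins 54 mm behind the grasp point. The pads swing forward as they close: fully open they stand 13 mm farther back than shut.
Start: joints at [-1.421, 0.286, 1.577, -0, 1.279, -0.15], TCP at [0.199, -0.645, 0.245] pointing down, gripper open.
Joint ranges: [-2.77, 2.77], [-0.9, 2.22], [0.21, 2.48], [-1.53, 4.67], [0.24, 2.81], [-2.84, 2.84]. Speed limits (rad/s): [2.79, 2.79, 3.14, 3.14, 3.14, 3.14].

## Interface

Orientations are given as a rotation vector (axis times angle).
In Python, from cell import bot gives the robot as it stands.
- The arm moves only by the tool send_rows, never from a script. Its argument "plan" is a list of rows, each an object of numbers: "x", "y", "z": the shift along the tool's x, y, z normalised to -1 to 1, where 1 is 0.1 m; "rx", "ry", "rz": the turn, a rotation vector about the tool's x, y, z normalised to -1 to 1, where 1 is pi/4 rad; "fingers": the closure, from -1 (fully open) to 1 (shut), so that 0 is half open. In form: [{"x": .., "y": .., "z": .., "rx": .., "ry": .., "rz": .., "fingers": ..}, ...]. A call has exactly 8 rows; each row is the pose to reach, as a shift and turn from the pose measured when the call began, along the tool's axes at that moment; what a row does not reach only later rows make up. A row lasts 1/10 s, in which the tool goes at most 50 mm and 8.59 degrees, less where a joint would pass 70% of its speed; a pose out of reach is approached as far as the arm can. A call with a number of a shift or a turn outside -1 to 1 is refused whole. A call with a gripper value outside its range is refused whole. The fingers move at their own pace and stop on an object; "squeeze" is the grip in N (left out, the last holds). Time passes only in rows, so rows that repeat a pose let the fingers close, or fill a call up. It gives the time, the measured TCP pose, the force and the opening at its end, in the units of the state.
- bot.observe(): the state, without advancing time (a new reading comes with each control period).
- bot.snapshot(name): name is "side" or "top" or "wrist"; returns a dict with "image" (420x560x3 uint8, blue, green, red), "range_z" (420x560 float32, m along the optical axis (not along the pixel's ray), 0 where there is no reading), "intrinsics" (3x3 intrinsics, pixels), "world_from_camera" (4x4, takes a point from camera to world coordinates); the wrist camera has in their place "mount" (4x4, takes a point from camera to tool coordinates, whose origin is the TCP and whose axes are the flange's). Camera axes: x right, y down, z forward; pixel columns grow to the right and rows downward; lengths in m; the calibration is good to about 2 mm. A picture is of the moment at which its call begins: read the wrist's pose just before it.
- bot.close_job(): hands the job in, once; it reports no verdict.
The state is a dict: "clock": time; "joints": joint angles; "qd": joint speeds; "tau": joint torques, N m; "tcp_pos": TCP position; "eef_rot": TCP orientation; "ft_force": force on the tool from outside, world axes, zero at the start; "torque": the same for the moment, N m; "opening": finger opening in m.
Only numpy, scipy, OpenCV 4.12 (cv2) and the standard library are available. Lean on these libraries where they do the work, as an engineer would, in place of code of your own. Each camera call takes 0.05 s, during which the arm holds its last target.

## Task

The spring pusher lane on the market counter has been wiped and needs refilling. Put its loose chrome front bar back, pressing it down past the orange sprung jaws until it sits fully home in both fork clips, and let go of it; then draw the pusher, which has a blue tab to take hold of, back until the front face of its paddle is level with the red fill marker. Finish while still holding the pusher there, so that a colleague can load the tubs in front of it, and leave the other goods where they stand.

Things in the scene. Friction and masses are not known exactly. Their poses are not given: they have to be found in the camera images.
- bar_centre (a point): Centre of the loose front bar, on its axis; the point's y axis runs along the bar. A straight chrome rod 12 mm in diameter with a black square cap at each end (20 x 20 mm, 10 mm long): 168 mm long in all, 148 mm of bare rod between the caps, about 0.09 kg. It starts lying level on its caps, its axis 10 mm above the counter.
- fork_mid (a point): Where the bar's centre must lie when seated: midway between the two fork clips, 50 mm above the counter. Axes: z up, y along the seated bar (across the lane), x along the lane to its front end (the customers' side); the pusher is drawn towards -x. Between the clips it is open from above down to the lane floor, 10 mm above the counter, 50 mm or more clear along x.
- fork_left (a point): Seat of the bar's axis in the left (+y) fork clip, 60 mm from fork_mid. A black clip 10 mm wide along y, open upward: a rigid prong on its -x side, leaning back to 79 mm above the counter, and on its +x side the orange sprung jaw with a sloping lead-in, to 80 mm. The mouth is about 26 mm wide at the top. The bar's caps go outside both clips, with about 9 mm play along y.
- fork_right (a point): The same in the right (-y) clip. Pressed straight down, the bar opens both jaws against their springs (about 4 to 9 N for both together); they snap shut over it when it is home, at the bottom of the forks.
- lane: The fixed pusher lane, an open-topped tray 320 mm long and 104 mm wide; clear side walls 60 mm high, 92 mm apart inside. Origin on the counter under the lane, 140 mm behind fork_mid along x. Same axes as fork_mid.
- jaw_left (a joint): Hinge angle of the orange jaw at the +y end of fork_mid: 0 = closed (the spring's rest), it grows to about 0.1 rad as the bar is pressed past it, at most 0.5.
- jaw_right (a joint): The same for the jaw at the -y end.
- pusher_tab (a point): Centre of the part of the pusher's blue pull tab that is best gripped, 88 mm above the counter. The tab is an upright block, 12 mm thick along the lane (x), 36 mm wide across it (y), its top 100 mm above the counter, free from 70 mm up; 6 mm behind the paddle's front face. Same axes as fork_mid; it moves with the pusher.
- pusher_face (a point): Point on the front face (the +x face) of the pusher's white paddle, mid-width, 60 mm above the counter. The paddle is 84 mm wide, 4 mm thick, up to 70 mm high. Same axes as fork_mid. Home it lies 95 mm behind fork_mid.
- pusher (a joint): Travel of the pusher in m: 0 = home at the front, grows as it is drawn back along -x of the lane, stop at 0.14. A ribbon spring always pulls it home, with about 4 N at 0 and 6 N at 0.12; it runs back as soon as it is let go.
- mark (a point): Middle of the red fill marker, a clip 8 mm long (x) and about 14 mm wide on the top edge of the lane's left (+y) side wall, standing up to 81 mm above the counter. The point is at the wall's top edge, 60 mm above the counter. Same axes as fork_mid. It stands 45 to 105 mm behind the home place of the paddle's front face, and differs each time.
- tub_red: Bystander: round red paste tub with a paper band, 80 mm in diameter, 82 mm high; origin at the centre of its underside. The three tubs stand to the right of the lane.
- tub_brown: Bystander: the same tub in brown.
- tub_green: Bystander: the same tub in green.
- soy: Bystander: dark soy sauce bottle, 68 mm in diameter, 240 mm high, standing back left; origin at the centre of its underside.
- squeeze: Bystander: red squeeze bottle, 60 mm in diameter, 180 mm high, at the left; origin at the centre of its underside.
- ladle: Bystander: red serving spoon, 270 mm long, lying at the left; origin under its middle.
- cup: Bystander: small steel bowl, 72 mm in diameter, 42 mm high, beyond the bar; origin at the centre of its underside.
- tag: Bystander: low blank price tag, a card 62 mm wide and 50 mm high on a black foot, nearer to the robot than the bar; origin at the centre of its underside.
There are look-alikes about, which are no part of the job. Of the things that look like the part that bears bar_centre, take the one that is farthest to the robot's left at the start.

How it is judged:
By the outcome, as a careful person would: the job done as asked, in the order asked, and still so for the second after the job is handed in, while the arm keeps its last pose, push and grip.
It also fails if it takes over 51 s, if anything falls off the work surface, if the arm or the gripper's body presses on something with over 40 N, if the wrist force passes 120 N, or if a joint passes its speed limit or range.

## Working session

There is one attempt and no reset: what is moved stays moved. The work goes in short steps, Python scripts to look and compute and a tool call to move; the robot and the scene stay as the last step left them, time stands still between calls to the robot, and variables do not carry over. Pictures are saved under pics/ and viewed, and the job is handed in when it is done.

Besides the shell and the picture viewer there is one more tool, called after ">>>" as name(argument=value, ...) on one line, values as JSON. send_rows: Moves the arm, as the interface text tells. Scaled input: -1 to 1 covers 0.1 m each way for a shift and pi/4 rad each way for a turn. Its arguments: {"type":"object","properties":{"plan":{"type":"array","items":{"type":"object","properties":{"x":{"type":"number","minimum":-1,"maximum":1},"y":{"type":"number","minimum":-1,"maximum":1},"z":{"type":"number","minimum":-1,"maximum":1},"rx":{"type":"number","minimum":-1,"maximum":1},"ry":{"type":"number","minimum":-1,"maximum":1},"rz":{"type":"number","minimum":-1,"maximum":1},"fingers":{"type":"number"}}}},"squeeze":{"type":"number"}},"required":["plan"]}

```bash
mkdir -p pics; ls
cat > h.py <<'E'
import numpy as np, cv2, pickle
from cell import bot
def snap(n,tag):
    s=bot.observe(); d=bot.snapshot(n); d['state']=s
    pickle.dump(d,open(f'{tag}.pkl','wb')); cv2.imwrite(f'pics/{tag}.png',d['image']); return d
E
python3 - <<'E'
from h import *
for n in ['side','top','wrist']:
    d=snap(n,n+'0'); print(n,d['intrinsics'].tolist(), np.round(d.get('world_from_camera',d.get('mount')),3).tolist())
print(bot.observe())
E
```

```text
pics
side [[387.28653476218506, 0.0, 280.62360665918527], [0.0, 387.28653476218506, 212.30539410512165], [0.0, 0.0, 1.0]] [[-0.911, -0.24, 0.336, 0.154], [-0.412, 0.484, -0.772, 0.883], [0.023, -0.842, -0.539, 0.67], [0.0, 0.0, 0.0, 1.0]]
top [[487.7749089591755, 0.0, 279.48526841786054], [0.0, 487.7749089591755, 205.9446880651757], [0.0, 0.0, 1.0]] [[0.021, -0.992, 0.123, 0.326], [-1.0, -0.022, -0.009, 0.047], [0.011, -0.123, -0.992, 1.418], [0.0, 0.0, 0.0, 1.0]]
wrist [[296.14257689957896, 0.0, 278.06698262571535], [0.0, 296.14257689957896, 207.9691672324315], [0.0, 0.0, 1.0]] [[0.0, -0.952, -0.305, 0.078], [1.0, 0.0, 0.001, 0.001], [-0.001, -0.305, 0.952, -0.128], [0.0, 0.0, 0.0, 1.0]]
{'clock': 0.15, 'joints': array([-1.42102328e+00,  2.87013073e-01,  1.57783041e+00,  1.59049587e-05,
        1.27858572e+00, -1.49981718e-01]), 'qd': array([-2.50998959e-04, -2.19296467e-03, -4.56698381e-03, -1.83387678e-05,
       -5.73481527e-04, -3.72337013e-04]), 'tau': array([ 9.09272894e-04, -4.06600821e+01, -2.93139839e+01, -1.35163373e-04,
        3.98919306e-03, -6.43650722e-06]), 'tcp_pos': array([ 0.19928957, -0.64441076,  0.24423654]), 'eef_rot': array([-3.10455862e+00, -4.68811489e-01, -2.42046085e-05]), 'ft_force': array([-0.69246939, -0.05802569,  0.72823333]), 'torque': array([0.05055292, 0.04283511, 0.01883261]), 'opening': 0.08541558078753039}
```

View pics/top0.png

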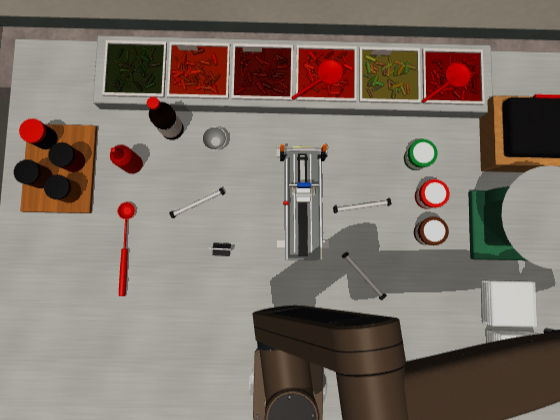

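View pics/side0.png

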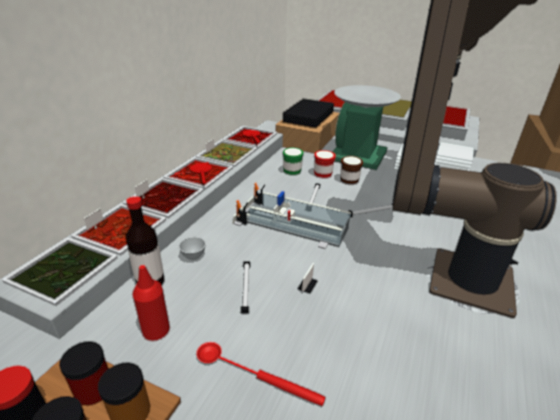

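Run:
```python
from h import *
d=pickle.load(open('top0.pkl','rb'));im=d['image']
a=cv2.resize(im[135:270,262:342],None,fx=5,fy=5,interpolation=cv2.INTER_CUBIC)[:600]
b=cv2.resize(im[180:225,160:235],None,fx=5,fy=5,interpolation=cv2.INTER_CUBIC)
c=np.zeros((600,800,3),np.uint8);c[:a.shape[0],:400]=a;c[:225,410:785]=b
s=pickle.load(open('side0.pkl','rb'))['image']
e=cv2.resize(s[175:250,225:355],None,fx=3,fy=3,interpolation=cv2.INTER_CUBIC);c[300:525,405:795]=e
cv2.imwrite('pics/crop0.png',c)
```

```text
(no output)
```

View pics/crop0.png

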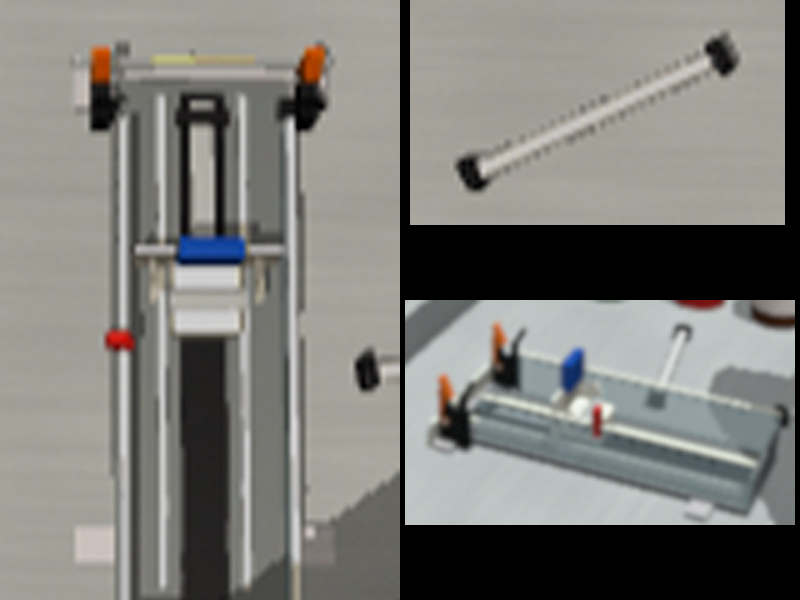

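```bash
cat >> h.py <<'E'
from scipy.spatial.transform import Rotation as R
def T(d):
    if 'world_from_camera' in d: return d['world_from_camera']
    M=np.eye(4);M[:3,:3]=R.from_rotvec(d['state']['eef_rot']).as_matrix();M[:3,3]=d['state']['tcp_pos'];return M@d['mount']
def ray(d,uv,z):
    K=d['intrinsics'];W=T(d);r=W[:3,:3]@np.linalg.solve(K,[uv[0],uv[1],1.]);o=W[:3,3]
    return o+r*(z-o[2])/r[2]
def proj(d,p):
    W=np.linalg.inv(T(d));q=W[:3,:3]@np.asarray(p)+W[:3,3];q=d['intrinsics']@q;return q[:2]/q[2]
def blobs(d,m,amin=6,box=None):
    n,l,st,c=cv2.connectedComponentsWithStats(m.astype(np.uint8))
    o=[(c[i],st[i]) for i in range(1,n) if st[i][4]>=amin]
    if box: o=[x for x in o if box[0]<x[0][0]<box[2] and box[1]<x[0][1]<box[3]]
    return o
def hsv(d): return [x.astype(int) for x in cv2.split(cv2.cvtColor(d['image'],cv2.COLOR_BGR2HSV))]
E
python3 - <<'E'
from h import *
d=pickle.load(open('top0.pkl','rb'))
h,s,v=hsv(d)
box=(262,135,342,270)
for nm,m,z in [('orange',(h>4)&(h<20)&(s>150)&(v>120),.07),('blue',(h>100)&(h<130)&(s>130),.1),('red',((h<4)|(h>174))&(s>150)&(v>100),.075)]:
    for c,st in blobs(d,m,6,box): print(nm,c,st,ray(d,c,z).round(4))
for c,st in blobs(d,v<60,10,(160,180,235,225)): print('cap',c,st,ray(d,c,.015).round(4))
E
```

```text
orange [281.5 147.5] [280 145   4   6  24] [0.6598 0.0332 0.07  ]
orange [324.39130435 147.        ] [323 144   4   7  23] [ 0.664  -0.0881  0.07  ]
blue [303.82191781 184.65753425] [297 182  14   6  73] [ 0.5497 -0.0297  0.1   ]
red [285.55555556 202.44444444] [283 201   6   4  18] [0.5027 0.0189 0.075 ]
cap [221.73913043 191.        ] [219 188   6   7  23] [0.5401 0.2037 0.015 ]
cap [171.76190476 214.57142857] [170 212   5   6  21] [0.4681 0.3452 0.015 ]
```

```bash
cat >> h.py <<'E'
def cmd(pos,yaw,z=None,frm=None):
    """tool-down target; returns row numbers"""
    if frm is None:
        s=bot.observe();p0=s['tcp_pos'];R0=R.from_rotvec(s['eef_rot'])
    else: p0,R0=frm
    y=np.radians(yaw);Rt=R.from_matrix(np.array([[np.cos(y),np.sin(y),0],[np.sin(y),-np.cos(y),0],[0,0,-1]]))
    t=R0.inv().apply(np.asarray(pos)-p0)/.1; r=(R0.inv()*Rt).as_rotvec()/(np.pi/4)
    return np.round(np.r_[t,r],3),(np.asarray(pos),Rt)
def yawnow():
    s=bot.observe();m=R.from_rotvec(s['eef_rot']).as_matrix();return np.degrees(np.arctan2(m[1,0],m[0,0]))
E
python3 - <<'E'
from h import *
print(yawnow())
f=None
b=np.array([.504,.2745])
a0,a1=-72.8,np.degrees(np.arctan2(b[1],b[0]))
n=10
for i in range(1,n+1):
    a=np.radians(a0+(a1-a0)*i/n); r=max(.675-.06*i,.56) if i<n else np.hypot(*b)
    c,f=cmd([r*np.cos(a),r*np.sin(a),.245],17.2+(117-17.2)*i/n,frm=f); print(i,c,f[0].round(3))
E
```

```text
17.174404706005944
1 [ 1.084e+00 -6.920e-01 -6.000e-03 -2.000e-03 -1.000e-03 -2.220e-01] [ 0.282 -0.546  0.245]
2 [ 0.984 -0.64   0.     0.     0.    -0.222] [ 0.341 -0.444  0.245]
3 [ 0.985 -0.093  0.     0.     0.    -0.222] [ 0.414 -0.378  0.245]
4 [ 0.985 -0.096  0.     0.     0.    -0.222] [ 0.474 -0.299  0.245]
5 [ 0.985 -0.098  0.     0.     0.    -0.222] [ 0.519 -0.211  0.245]
6 [ 0.984 -0.101  0.     0.     0.    -0.222] [ 0.548 -0.116  0.245]
7 [ 0.984 -0.104  0.     0.     0.    -0.222] [ 0.56  -0.018  0.245]
8 [ 0.984 -0.106  0.     0.     0.    -0.222] [0.554 0.081 0.245]
9 [ 0.983 -0.109  0.     0.     0.    -0.222] [0.531 0.177 0.245]
10 [ 1.011  0.024  0.     0.     0.    -0.222] [0.504 0.275 0.245]
```

>>> send_rows(plan=[{"x": 0.2,"y": -0.12,"rz": -0.04,"fingers": -1},{"x": 0.4,"y": -0.25,"rz": -0.08,"fingers": -1},{"x": 0.6,"y": -0.4,"rz": -0.12,"fingers": -1},{"x": 0.8,"y": -0.5,"rz": -0.16,"fingers": -1},{"x": 0.9,"y": -0.6,"rz": -0.2,"fingers": -1},{"x": 1,"y": -0.7,"rz": -0.22,"fingers": -1},{"x": 1,"y": -0.7,"rz": -0.22,"fingers": -1},{"x": 1,"y": -0.7,"rz": -0.22,"fingers": -1}])

```text
schema error: expected keys x, y, z, rx, ry, rz, fingers
```

>>> send_rows(plan=[{"x": 0.2,"y": -0.12,"z": 0,"rx": 0,"ry": 0,"rz": -0.04,"fingers": -1},{"x": 0.4,"y": -0.25,"z": 0,"rx": 0,"ry": 0,"rz": -0.08,"fingers": -1},{"x": 0.6,"y": -0.4,"z": 0,"rx": 0,"ry": 0,"rz": -0.12,"fingers": -1},{"x": 0.8,"y": -0.5,"z": 0,"rx": 0,"ry": 0,"rz": -0.16,"fingers": -1},{"x": 0.9,"y": -0.6,"z": 0,"rx": 0,"ry": 0,"rz": -0.2,"fingers": -1},{"x": 1,"y": -0.7,"z": 0,"rx": 0,"ry": 0,"rz": -0.22,"fingers": -1},{"x": 1,"y": -0.7,"z": 0,"rx": 0,"ry": 0,"rz": -0.22,"fingers": -1},{"x": 1,"y": -0.7,"z": 0,"rx": 0,"ry": 0,"rz": -0.22,"fingers": -1}])

```text
clock: 0.95
tcp_pos: [0.2739, -0.5482, 0.2445]
eef_rot: [-3.053, -0.735, 0.0]
ft_force: [-1.2, 0.3, -0.5]
opening: 0.0854
```

>>> send_rows(plan=[{"x": 0.2,"y": -0.12,"z": 0,"rx": 0,"ry": 0,"rz": -0.04,"fingers": -1},{"x": 0.4,"y": -0.25,"z": 0,"rx": 0,"ry": 0,"rz": -0.08,"fingers": -1},{"x": 0.6,"y": -0.4,"z": 0,"rx": 0,"ry": 0,"rz": -0.12,"fingers": -1},{"x": 0.8,"y": -0.5,"z": 0,"rx": 0,"ry": 0,"rz": -0.16,"fingers": -1},{"x": 0.9,"y": -0.6,"z": 0,"rx": 0,"ry": 0,"rz": -0.2,"fingers": -1},{"x": 1,"y": -0.65,"z": 0,"rx": 0,"ry": 0,"rz": -0.22,"fingers": -1},{"x": 1,"y": -0.65,"z": 0,"rx": 0,"ry": 0,"rz": -0.22,"fingers": -1},{"x": 1,"y": -0.65,"z": 0,"rx": 0,"ry": 0,"rz": -0.22,"fingers": -1}])

```text
clock: 1.75
tcp_pos: [0.3333, -0.4451, 0.2447]
eef_rot: [-2.979, -0.995, 0.001]
ft_force: [-0.6, 0.0, 1.0]
opening: 0.0852
```

>>> send_rows(plan=[{"x": 0.2,"y": -0.02,"z": 0,"rx": 0,"ry": 0,"rz": -0.04,"fingers": -1},{"x": 0.4,"y": -0.04,"z": 0,"rx": 0,"ry": 0,"rz": -0.08,"fingers": -1},{"x": 0.6,"y": -0.06,"z": 0,"rx": 0,"ry": 0,"rz": -0.12,"fingers": -1},{"x": 0.8,"y": -0.08,"z": 0,"rx": 0,"ry": 0,"rz": -0.16,"fingers": -1},{"x": 0.9,"y": -0.1,"z": 0,"rx": 0,"ry": 0,"rz": -0.2,"fingers": -1},{"x": 1,"y": -0.1,"z": 0,"rx": 0,"ry": 0,"rz": -0.22,"fingers": -1},{"x": 1,"y": -0.1,"z": 0,"rx": 0,"ry": 0,"rz": -0.22,"fingers": -1},{"x": 1,"y": -0.1,"z": 0,"rx": 0,"ry": 0,"rz": -0.22,"fingers": -1}])

```text
clock: 2.55
tcp_pos: [0.4069, -0.3775, 0.2447]
eef_rot: [-2.882, -1.248, 0.001]
ft_force: [-0.9, -0.1, 0.0]
opening: 0.0858
```

>>> send_rows(plan=[{"x": 0.2,"y": -0.02,"z": 0,"rx": 0,"ry": 0,"rz": -0.04,"fingers": -1},{"x": 0.4,"y": -0.04,"z": 0,"rx": 0,"ry": 0,"rz": -0.08,"fingers": -1},{"x": 0.6,"y": -0.06,"z": 0,"rx": 0,"ry": 0,"rz": -0.12,"fingers": -1},{"x": 0.8,"y": -0.08,"z": 0,"rx": 0,"ry": 0,"rz": -0.16,"fingers": -1},{"x": 0.9,"y": -0.1,"z": 0,"rx": 0,"ry": 0,"rz": -0.2,"fingers": -1},{"x": 1,"y": -0.1,"z": 0,"rx": 0,"ry": 0,"rz": -0.22,"fingers": -1},{"x": 1,"y": -0.1,"z": 0,"rx": 0,"ry": 0,"rz": -0.22,"fingers": -1},{"x": 1,"y": -0.1,"z": 0,"rx": 0,"ry": 0,"rz": -0.22,"fingers": -1}])

```text
clock: 3.35
tcp_pos: [0.4679, -0.2982, 0.2446]
eef_rot: [-2.764, -1.491, 0.002]
ft_force: [0.6, 0.8, -0.3]
opening: 0.0851
```

>>> send_rows(plan=[{"x": 0.2,"y": -0.02,"z": 0,"rx": 0,"ry": 0,"rz": -0.04,"fingers": -1},{"x": 0.4,"y": -0.04,"z": 0,"rx": 0,"ry": 0,"rz": -0.08,"fingers": -1},{"x": 0.6,"y": -0.06,"z": 0,"rx": 0,"ry": 0,"rz": -0.12,"fingers": -1},{"x": 0.8,"y": -0.08,"z": 0,"rx": 0,"ry": 0,"rz": -0.16,"fingers": -1},{"x": 0.9,"y": -0.1,"z": 0,"rx": 0,"ry": 0,"rz": -0.2,"fingers": -1},{"x": 1,"y": -0.1,"z": 0,"rx": 0,"ry": 0,"rz": -0.22,"fingers": -1},{"x": 1,"y": -0.1,"z": 0,"rx": 0,"ry": 0,"rz": -0.22,"fingers": -1},{"x": 1,"y": -0.1,"z": 0,"rx": 0,"ry": 0,"rz": -0.22,"fingers": -1}])

```text
clock: 4.15
tcp_pos: [0.5143, -0.2096, 0.2445]
eef_rot: [-2.626, -1.724, 0.002]
ft_force: [0.3, 0.1, 0.4]
opening: 0.0851
```

>>> send_rows(plan=[{"x": 0.2,"y": -0.02,"z": 0,"rx": 0,"ry": 0,"rz": -0.04,"fingers": -1},{"x": 0.4,"y": -0.04,"z": 0,"rx": 0,"ry": 0,"rz": -0.08,"fingers": -1},{"x": 0.6,"y": -0.06,"z": 0,"rx": 0,"ry": 0,"rz": -0.12,"fingers": -1},{"x": 0.8,"y": -0.08,"z": 0,"rx": 0,"ry": 0,"rz": -0.16,"fingers": -1},{"x": 0.9,"y": -0.1,"z": 0,"rx": 0,"ry": 0,"rz": -0.2,"fingers": -1},{"x": 1,"y": -0.1,"z": 0,"rx": 0,"ry": 0,"rz": -0.22,"fingers": -1},{"x": 1,"y": -0.1,"z": 0,"rx": 0,"ry": 0,"rz": -0.22,"fingers": -1},{"x": 1,"y": -0.1,"z": 0,"rx": 0,"ry": 0,"rz": -0.22,"fingers": -1}])

```text
clock: 4.95
tcp_pos: [0.5448, -0.1143, 0.2445]
eef_rot: [-2.468, -1.944, 0.003]
ft_force: [0.1, -0.1, -0.1]
opening: 0.0854
```

Run:
```python
from h import *
d=snap('wrist','w1'); print(T(d).round(3).tolist())
```

```text
[[0.972, -0.223, -0.072, 0.563], [-0.234, -0.925, -0.298, -0.039], [-0.0, 0.307, -0.952, 0.373], [0.0, 0.0, 0.0, 1.0]]
```

View pics/w1.png

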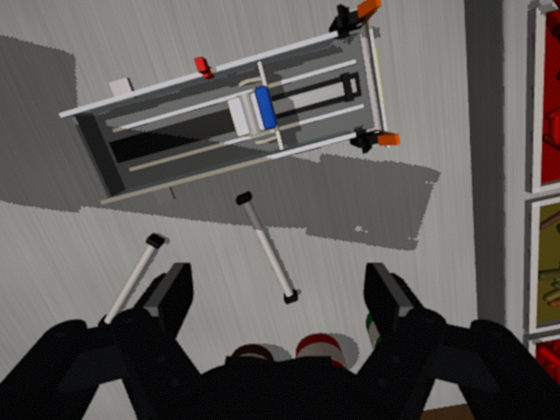

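>>> send_rows(plan=[{"x": 0.2,"y": -0.02,"z": 0,"rx": 0,"ry": 0,"rz": -0.04,"fingers": -1},{"x": 0.4,"y": -0.04,"z": 0,"rx": 0,"ry": 0,"rz": -0.08,"fingers": -1},{"x": 0.6,"y": -0.06,"z": 0,"rx": 0,"ry": 0,"rz": -0.12,"fingers": -1},{"x": 0.8,"y": -0.08,"z": 0,"rx": 0,"ry": 0,"rz": -0.16,"fingers": -1},{"x": 0.9,"y": -0.1,"z": 0,"rx": 0,"ry": 0,"rz": -0.2,"fingers": -1},{"x": 1,"y": -0.1,"z": 0,"rx": 0,"ry": 0,"rz": -0.22,"fingers": -1},{"x": 1,"y": -0.1,"z": 0,"rx": 0,"ry": 0,"rz": -0.22,"fingers": -1},{"x": 1,"y": -0.1,"z": 0,"rx": 0,"ry": 0,"rz": -0.22,"fingers": -1}])

```text
clock: 5.8
tcp_pos: [0.5585, -0.0153, 0.2443]
eef_rot: [-2.292, -2.148, 0.003]
ft_force: [0.5, -0.1, 0.7]
opening: 0.0854
```

Run:
```python
from h import *
d=snap('wrist','w2')
b=np.array([.504,.2745])
c,_=cmd([.535,.13,.2],107); print(c)
d=pickle.load(open('w1.pkl','rb'))
h,s,v=hsv(d)
for nm,m,z in [('orange',(h>4)&(h<20)&(s>150)&(v>120),.07),('blue',(h>100)&(h<130)&(s>130),.1),('red',((h<4)|(h>174))&(s>150)&(v>100),.078)]:
    for c,st in blobs(d,m,30,(50,-1,420,210)): print(nm,c,st,ray(d,c,z).round(4))
a=cv2.resize(d['image'][0:210,50:410],None,fx=2.2,fy=2.2,interpolation=cv2.INTER_CUBIC);cv2.imwrite('pics/w1c.png',a)
```

```text
[ 1.437e+00 -3.280e-01  4.420e-01 -2.000e-03  1.000e-03 -4.600e-01]
orange [367.59051724   6.08189655] [357   0  24  17 232] [0.6607 0.0292 0.07  ]
orange [388.98076923 139.38461538] [378 133  22  12 208] [ 0.6649 -0.0898  0.07  ]
blue [265.53222836 107.18232044] [255  87  22  43 543] [ 0.5536 -0.0322  0.1   ]
red [199.95762712  63.94915254] [195  57  11  15 118] [0.5043 0.0181 0.078 ]
```

View pics/w1c.png

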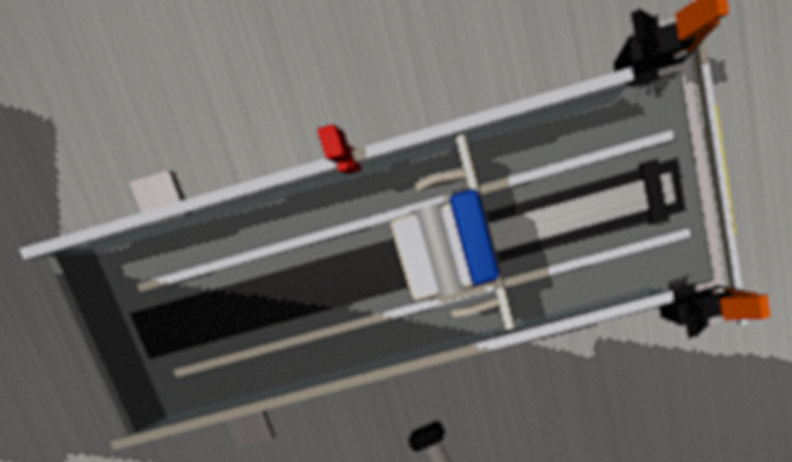

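View pics/w2.png

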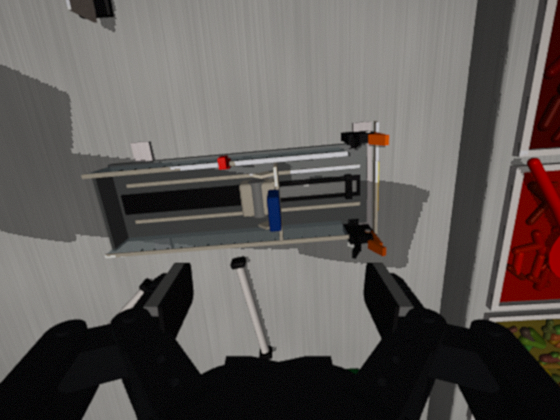

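```bash
cat >> h.py <<'E'
def cloud(d):
    Z=d['range_z'];K=d['intrinsics'];v,u=np.mgrid[:420,:560];W=T(d)
    P=np.stack([(u-K[0,2])*Z/K[0,0],(v-K[1,2])*Z/K[1,1],Z],-1)@W[:3,:3].T+W[:3,3]; P[Z<=0]=np.nan; return P
E
python3 - <<'E'
from h import *
for n,box in [('top0',(262,135,342,270)),('w1',(50,-1,420,210)),('w2',(70,110,400,262))]:
    d=pickle.load(open(n+'.pkl','rb'));P=cloud(d);h,s,v=hsv(d);print(n)
    ins=np.zeros((420,560),bool);ins[max(box[1],0):box[3],box[0]:box[2]]=1
    for nm,m in [('orange',(h>4)&(h<20)&(s>150)&(v>100)),('blue',(h>100)&(h<130)&(s>130)),('red',((h<4)|(h>174))&(s>150)&(v>80))]:
        for c,st in blobs(d,m,6,box):
            x0,y0,w,hh=st[:4];sub=np.zeros_like(ins);sub[y0:y0+hh,x0:x0+w]=1
            Q=P[m&sub&~np.isnan(P[...,2])];print(nm,st,'med',np.median(Q,0).round(4),'min',Q.min(0).round(4),'max',Q.max(0).round(4))
            top=Q[Q[:,2]>Q[:,2].max()-.008]; print('   top',top.mean(0).round(4),top.min(0).round(4),top.max(0).round(4))
    w=ins&(abs(P[...,2]-.06)<.004)&(P[...,0]<.63)&(P[...,0]>.38)&(s<60)
    Q=P[w]; 
    for sgn,nm in [(Q[:,1]>-.0,'L'),(Q[:,1]<-.06,'R')]:
        q=Q[sgn]
        if len(q)>20:
            l=cv2.fitLine(q[:,:2].astype(np.float32),cv2.DIST_HUBER,0,.01,.01).ravel();print('wall',nm,len(q),'yaw',np.degrees(np.arctan(l[1]/l[0])),'y at x=.55',l[3]+(.55-l[2])*l[1]/l[0],'xr',q[:,0].min(),q[:,0].max())
    q=P[ins]; print('counter z', np.nanmedian(P[250:400,100:250,2]) if n=='top0' else np.nanmedian(P[20:100,450:470,2]))
E
```

```text
top0
orange [280 145   4   6  24] med [0.6596 0.0333 0.0655] min [0.6542 0.0287 0.0581] max [0.6681 0.0376 0.0845]
   top [0.6627 0.0321 0.0813] [0.6589 0.0293 0.0794] [0.6646 0.0349 0.0845]
orange [323 144   4   7  23] med [ 0.6641 -0.0874  0.0692] min [ 0.6567 -0.0929  0.0573] max [ 0.6703 -0.0832  0.0842]
   top [ 0.6681 -0.0881  0.0814] [ 0.6666 -0.0914  0.0794] [ 0.6703 -0.0832  0.0842]
blue [297 182  14   6  73] med [ 0.5498 -0.0304  0.0978] min [ 0.5459 -0.0471  0.0701] max [ 0.5575 -0.0122  0.1079]
   top [ 0.5522 -0.0282  0.1025] [ 0.5478 -0.0463  0.1   ] [ 0.5571 -0.0134  0.1079]
red [283 201   6   4  19] med [0.503  0.0178 0.0786] min [0.4998 0.0115 0.0571] max [0.5065 0.0261 0.0831]
   top [0.5031 0.0201 0.0797] [0.5003 0.015  0.0761] [0.5065 0.0261 0.0831]
wall L 136 yaw 1.4995567 y at x=.55 0.016737955 xr 0.38274617772153763 0.6298592558851501
wall R 128 yaw 1.0384735 y at x=.55 -0.077819966 xr 0.3819225872478414 0.629209581030449
counter z 0.0006307021126419343
w1
orange [357   0  24  18 252] med [0.6606 0.0289 0.0688] min [0.6552 0.0248 0.    ] max [0.6719 0.0469 0.08
[... 1573 characters left out ...]
0.0808]
   top [ 0.6693 -0.0893  0.0791] [ 0.6672 -0.0941  0.0772] [ 0.6714 -0.0846  0.0808]
blue [268 190  13  42 453] med [ 0.5536 -0.0288  0.0994] min [ 0.5422 -0.0781  0.0085] max [ 0.5594 -0.0138  0.1011]
   top [ 0.5537 -0.0306  0.0993] [ 0.5479 -0.0492  0.0934] [ 0.5594 -0.0139  0.1011]
red [217 156  13  14 110] med [0.5051 0.0177 0.0803] min [ 4.863e-01 -1.000e-04  8.000e-03] max [0.5093 0.0245 0.082 ]
   top [0.5052 0.0185 0.0804] [0.5012 0.0128 0.0769] [0.5093 0.0245 0.082 ]
wall L 1023 yaw 1.2986737 y at x=.55 0.015415403 xr 0.38012321683387396 0.6297640932024948
wall R 937 yaw 1.340798 y at x=.55 -0.07920362 xr 0.3800466349166768 0.6296486807484999
counter z -0.000275313282498163
```

>>> send_rows(plan=[{"x": 0.2,"y": -0.05,"z": 0.06,"rx": 0,"ry": 0,"rz": -0.08,"fingers": -1},{"x": 0.4,"y": -0.1,"z": 0.12,"rx": 0,"ry": 0,"rz": -0.16,"fingers": -1},{"x": 0.6,"y": -0.15,"z": 0.2,"rx": 0,"ry": 0,"rz": -0.24,"fingers": -1},{"x": 0.8,"y": -0.2,"z": 0.25,"rx": 0,"ry": 0,"rz": -0.32,"fingers": -1},{"x": 0.9,"y": -0.25,"z": 0.3,"rx": 0,"ry": 0,"rz": -0.4,"fingers": -1},{"x": 1,"y": -0.25,"z": 0.3,"rx": 0,"ry": 0,"rz": -0.46,"fingers": -1},{"x": 1,"y": -0.25,"z": 0.3,"rx": 0,"ry": 0,"rz": -0.46,"fingers": -1},{"x": 1,"y": -0.25,"z": 0.3,"rx": 0,"ry": 0,"rz": -0.46,"fingers": -1}])

```text
clock: 6.65
tcp_pos: [0.5405, 0.0854, 0.2147]
eef_rot: [1.87, 2.524, -0.003]
ft_force: [0.2, 1.2, 0.5]
opening: 0.0852
```

Run:
```python
from h import *
d=snap('wrist','w3');P=cloud(d);h,s,v=hsv(d)
print(yawnow())
for c,st in blobs(d,(v<60)&(abs(P[...,2]-.017)<.012),30): print(c,st,ray(d,c,.015).round(4))
```

```text
106.90826012653443
[539.49595687   4.98652291] [518   0  42  13 371] [0.7275 0.3252 0.015 ]
[161.26666667  32.03283582] [ 148    4   28   58 1005] [0.3868 0.1977 0.015 ]
[467.65168539  68.08988764] [454  65  28   9  89] [0.6883 0.256  0.015 ]
[499.47097592 191.26210393] [ 428   67  132  246 3945] [0.7846 0.1512 0.015 ]
[313.60309278  77.86082474] [304  72  20  13 194] [0.5426 0.2021 0.015 ]
[433.98507463 103.02985075] [432  84   8  39  67] [0.6707 0.2158 0.015 ]
[253.4853291  231.80888184] [  96  192  276   86 1261] [0.5292 0.021  0.015 ]
[152.31420839 248.16481732] [  89  218  147   58 3695] [ 0.4171 -0.0356  0.015 ]
[311.5766974  284.50461023] [ 268  264   82   41 1193] [ 0.619  -0.0271  0.015 ]
[268.39393939 299.81818182] [267 296   6  10  33] [ 0.5729 -0.0648  0.015 ]
[ 99.96551724 316.50246305] [ 91 308  19  18 203] [ 0.3675 -0.1544  0.015 ]
[323.3496732  327.82352941] [311 319  27  20 306] [ 0.6556 -0.0854  0.015 ]
[199.67307692 325.14423077] [193 321  15   9 104] [ 0.4963 -0.1295  0.015 ]
[  5.91240876 358.55474453] [  0 349  17  18 137] [ 0.2501 -0.2632  0.015 ]
```

View pics/w3.png

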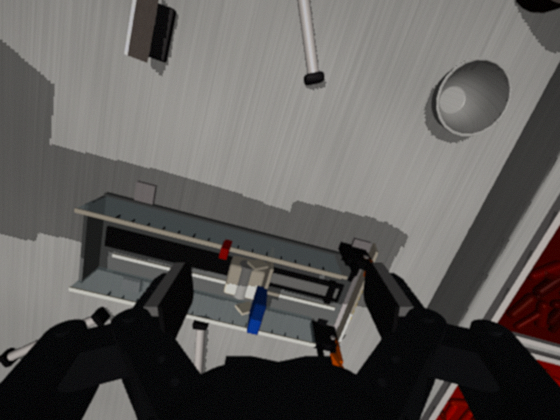

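Run:
```python
from h import *
print(cmd([.526,.18,.2147],117)[0], cmd([.505,.2745,.15],117)[0])
```

```text
[ 0.949  0.137 -0.001 -0.002  0.001 -0.224] [ 1.915e+00  2.110e-01  6.450e-01 -2.000e-03  1.000e-03 -2.240e-01]
```

>>> send_rows(plan=[{"x": 0.2,"y": 0.03,"z": 0.02,"rx": 0,"ry": 0,"rz": -0.05,"fingers": -1},{"x": 0.4,"y": 0.06,"z": 0.04,"rx": 0,"ry": 0,"rz": -0.1,"fingers": -1},{"x": 0.6,"y": 0.09,"z": 0.06,"rx": 0,"ry": 0,"rz": -0.15,"fingers": -1},{"x": 0.8,"y": 0.12,"z": 0.08,"rx": 0,"ry": 0,"rz": -0.2,"fingers": -1},{"x": 0.9,"y": 0.14,"z": 0.1,"rx": 0,"ry": 0,"rz": -0.224,"fingers": -1},{"x": 1,"y": 0.14,"z": 0.1,"rx": 0,"ry": 0,"rz": -0.224,"fingers": -1},{"x": 1,"y": 0.14,"z": 0.1,"rx": 0,"ry": 0,"rz": -0.224,"fingers": -1},{"x": 1,"y": 0.14,"z": 0.1,"rx": 0,"ry": 0,"rz": -0.224,"fingers": -1}])

```text
clock: 7.5
tcp_pos: [0.525, 0.1846, 0.2047]
eef_rot: [1.642, 2.678, -0.003]
ft_force: [0.5, -0.6, -0.1]
opening: 0.0855
```

Run:
```python
from h import *
d=snap('wrist','w4');P=cloud(d);h,s,v=hsv(d)
print(yawnow())
cs=[]
for c,st in blobs(d,(v<60)&(abs(P[...,2]-.017)<.012),30,(200,0,400,250)): 
    p=ray(d,c,.015);print(c,st,p.round(4))
```

```text
116.94414261706694
[303.85925926  12.84814815] [294   6  21  16 270] [0.4709 0.3428 0.015 ]
[300.33986928 178.92810458] [292 174  18  10 153] [0.5426 0.2028 0.015 ]
```

View pics/w4.png

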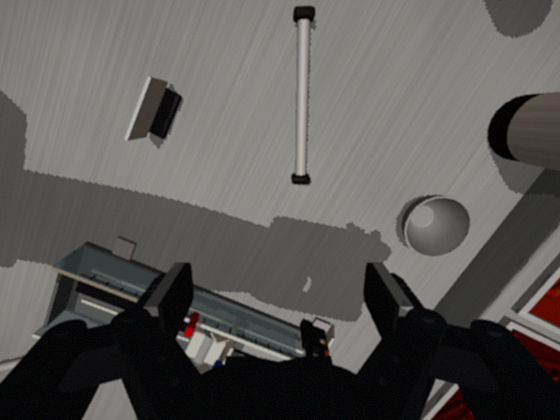

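Run:
```python
from h import *
print(cmd([.5067,.273,.11],117.1)[0])
```

```text
[ 0.874  0.239  0.946 -0.002  0.002 -0.003]
```

>>> send_rows(plan=[{"x": 0.2,"y": 0.05,"z": 0.2,"rx": 0,"ry": 0,"rz": 0,"fingers": -1},{"x": 0.4,"y": 0.1,"z": 0.4,"rx": 0,"ry": 0,"rz": 0,"fingers": -1},{"x": 0.6,"y": 0.15,"z": 0.6,"rx": 0,"ry": 0,"rz": 0,"fingers": -1},{"x": 0.75,"y": 0.2,"z": 0.8,"rx": 0,"ry": 0,"rz": 0,"fingers": -1},{"x": 0.874,"y": 0.239,"z": 0.95,"rx": 0,"ry": 0,"rz": 0,"fingers": -1},{"x": 0.874,"y": 0.239,"z": 0.95,"rx": 0,"ry": 0,"rz": 0,"fingers": -1},{"x": 0.874,"y": 0.239,"z": 0.95,"rx": 0,"ry": 0,"rz": 0,"fingers": -0.6},{"x": 0.874,"y": 0.239,"z": 0.95,"rx": 0,"ry": 0,"rz": 0,"fingers": -0.6}])

```text
clock: 8.35
tcp_pos: [0.5079, 0.2726, 0.1109]
eef_rot: [1.643, 2.675, -0.0]
ft_force: [-0.3, -0.0, -0.0]
opening: 0.0683
```

Run:
```python
from h import *
d=snap('wrist','w5');P=cloud(d);h,s,v=hsv(d)
print(yawnow(),cmd([.5067,.273,.017],117.1)[0])
for c,st in blobs(d,(v<60)&(abs(P[...,2]-.017)<.012),30,(200,0,400,300)): 
    p=ray(d,c,.015);print(c,st,p.round(4))
```

```text
116.88873908506315 [ 0.011 -0.01   0.941  0.002  0.003 -0.005]
[276.95652174 108.79347826] [264 102  27  15 368] [0.4708 0.3435 0.015 ]
[277.85942492 296.88817891] [267 286  23  19 313] [0.5425 0.2036 0.015 ]
```

View pics/w5.png

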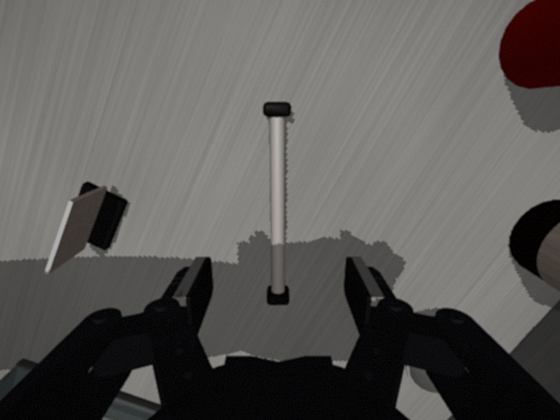

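>>> send_rows(plan=[{"x": 0.01,"y": -0.01,"z": 0.2,"rx": 0,"ry": 0,"rz": 0,"fingers": -0.4},{"x": 0.01,"y": -0.01,"z": 0.4,"rx": 0,"ry": 0,"rz": 0,"fingers": -0.4},{"x": 0.01,"y": -0.01,"z": 0.6,"rx": 0,"ry": 0,"rz": 0,"fingers": -0.4},{"x": 0.01,"y": -0.01,"z": 0.75,"rx": 0,"ry": 0,"rz": 0,"fingers": -0.4},{"x": 0.01,"y": -0.01,"z": 0.86,"rx": 0,"ry": 0,"rz": 0,"fingers": -0.4},{"x": 0.01,"y": -0.01,"z": 0.935,"rx": 0,"ry": 0,"rz": 0,"fingers": -0.4},{"x": 0.01,"y": -0.01,"z": 0.935,"rx": 0,"ry": 0,"rz": 0,"fingers": 0},{"x": 0.01,"y": -0.01,"z": 0.935,"rx": 0,"ry": 0,"rz": 0,"fingers": 1}], squeeze=60)

```text
clock: 9.2
tcp_pos: [0.5073, 0.2731, 0.0181]
eef_rot: [1.643, 2.674, 0.001]
ft_force: [0.5, 0.4, -0.1]
opening: 0.0315
```

>>> send_rows(plan=[{"x": 0,"y": 0,"z": 0,"rx": 0,"ry": 0,"rz": 0,"fingers": 1},{"x": 0,"y": 0,"z": 0,"rx": 0,"ry": 0,"rz": 0,"fingers": 1},{"x": 0,"y": 0,"z": 0,"rx": 0,"ry": 0,"rz": 0,"fingers": 1},{"x": 0,"y": 0,"z": 0,"rx": 0,"ry": 0,"rz": 0,"fingers": 1},{"x": 0,"y": 0,"z": 0,"rx": 0,"ry": 0,"rz": 0,"fingers": 1},{"x": 0,"y": 0,"z": 0,"rx": 0,"ry": 0,"rz": 0,"fingers": 1},{"x": 0,"y": 0,"z": 0,"rx": 0,"ry": 0,"rz": 0,"fingers": 1},{"x": 0,"y": 0,"z": 0,"rx": 0,"ry": 0,"rz": 0,"fingers": 1}])

```text
clock: 10.0
tcp_pos: [0.5081, 0.2734, 0.0192]
eef_rot: [1.642, 2.674, 0.004]
ft_force: [-0.6, -0.6, 5.4]
opening: 0.0093
```

Run:
```python
from h import *
d=snap('wrist','w6'); s=snap('side','s6')
a=s['image'][220:340,180:330];cv2.imwrite('pics/s6c.png',cv2.resize(a,None,fx=5,fy=5,interpolation=cv2.INTER_CUBIC))
print(bot.observe()['ft_force'],bot.observe()['opening'],bot.nose_length)
```

```text
[-1.93336082  0.43898549  5.70613998] 0.009346447462603708 0.014
```

View pics/s6c.png

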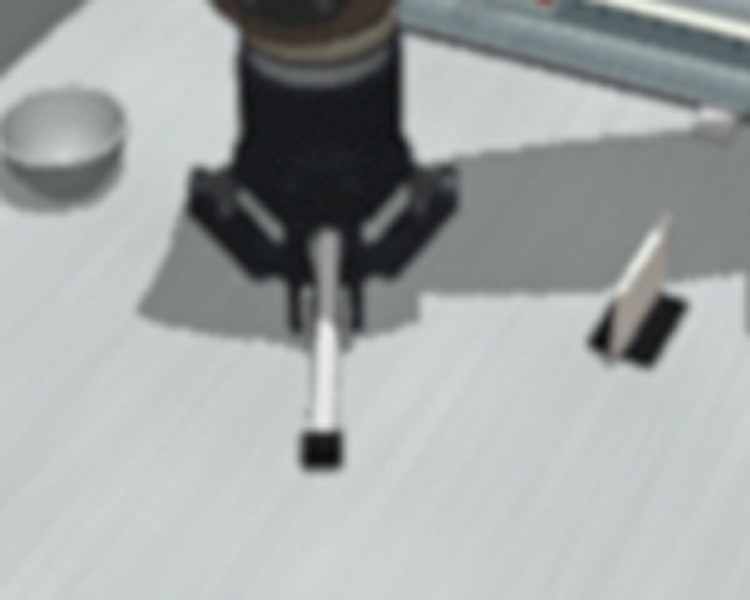

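View pics/w6.png

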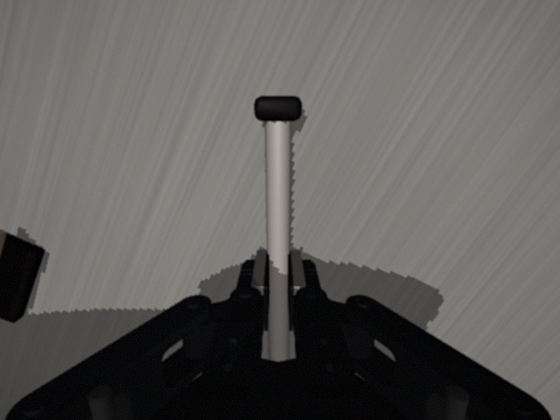

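>>> send_rows(plan=[{"x": 0,"y": 0,"z": -0.05,"rx": 0,"ry": 0,"rz": 0,"fingers": 1},{"x": 0,"y": 0,"z": -0.15,"rx": 0,"ry": 0,"rz": 0,"fingers": 1},{"x": 0,"y": 0,"z": -0.3,"rx": 0,"ry": 0,"rz": 0,"fingers": 1},{"x": 0,"y": 0,"z": -0.5,"rx": 0,"ry": 0,"rz": 0,"fingers": 1},{"x": 0,"y": 0,"z": -0.7,"rx": 0,"ry": 0,"rz": 0,"fingers": 1},{"x": 0,"y": 0,"z": -0.9,"rx": 0,"ry": 0,"rz": 0,"fingers": 1},{"x": 0,"y": 0,"z": -1,"rx": 0,"ry": 0,"rz": 0,"fingers": 1},{"x": 0,"y": 0,"z": -1,"rx": 0,"ry": 0,"rz": 0,"fingers": 1}])

```text
clock: 10.9
tcp_pos: [0.5089, 0.2739, 0.1218]
eef_rot: [1.64, 2.671, 0.009]
ft_force: [0.3, 0.5, -0.8]
opening: 0.0096
```

Run:
```python
from h import *
d=snap('wrist','w7'); s=snap('side','s7')
a=s['image'][180:300,180:330];cv2.imwrite('pics/s7c.png',cv2.resize(a,None,fx=5,fy=5,interpolation=cv2.INTER_CUBIC))
print(bot.observe()['ft_force'],bot.observe()['opening'])
P=cloud(d)
# rod points in tool frame
Rm=R.from_rotvec(d['state']['eef_rot']);Q=Rm.inv().apply((P-d['state']['tcp_pos']).reshape(-1,3)).reshape(P.shape)
for r in range(100,350,15):
    q=Q[r,262:296]; q=q[(abs(q[:,2])<.04)]
    if len(q): print(r,np.nanmedian(q,0).round(4),q[:,2].min().round(4),len(q))
h,s_,v=hsv(d)
for c,st in blobs(d,(v<60)&(abs(Q[...,2])<.04),30): print(st, np.nanmedian(Q[st[1]:st[1]+st[3],st[0]:st[0]+st[2]].reshape(-1,3),0))
```

```text
[-0.25557746  0.09580309 -1.46911735] 0.0092165670303766
100 [ 0.0824 -0.0002 -0.0002] -0.0015 34
115 [ 0.0766 -0.0002 -0.0004] -0.0015 34
130 [ 0.0703 -0.0004  0.0046] 0.0029 27
145 [ 0.064  -0.0004  0.0041] 0.0028 27
160 [ 0.0573 -0.0002  0.0045] 0.0017 26
175 [ 0.0506 -0.0004  0.0043] 0.0027 25
190 [ 0.0434 -0.0004  0.0047] 0.0032 25
205 [ 0.0362 -0.0004  0.0046] 0.0032 25
220 [ 0.0286 -0.0001  0.0047] 0.0025 24
235 [ 0.0208 -0.0001  0.0048] 0.0031 24
250 [ 0.0126 -0.0001  0.0053] 0.0029 34
265 [ 0.0054 -0.0001  0.0031] -0.0073 34
280 [-0.003  -0.0001  0.003 ] -0.0196 34
295 [-0.0119 -0.0001  0.0031] -0.0241 34
310 [-0.0215 -0.0001  0.0038] -0.0311 34
325 [-0.031  -0.0001  0.0037] -0.0317 34
340 [-0.0413  0.0002  0.0042] -0.0325 23
[ 255   96   47   26 1096] [ 7.91278353e-02 -3.94386364e-04  2.52537355e-05]
[ 166  251  104  105 2883] [ 0.00613304 -0.02841526 -0.03040523]
[ 287  251  101  106 2884] [ 0.00616995  0.02664688 -0.03087512]
[174 341  12  15  70] [-0.00824222 -0.03783217 -0.03853161]
[372 346  14  10  61] [-0.00838857  0.03764303 -0.03839015]
```

View pics/s7c.png

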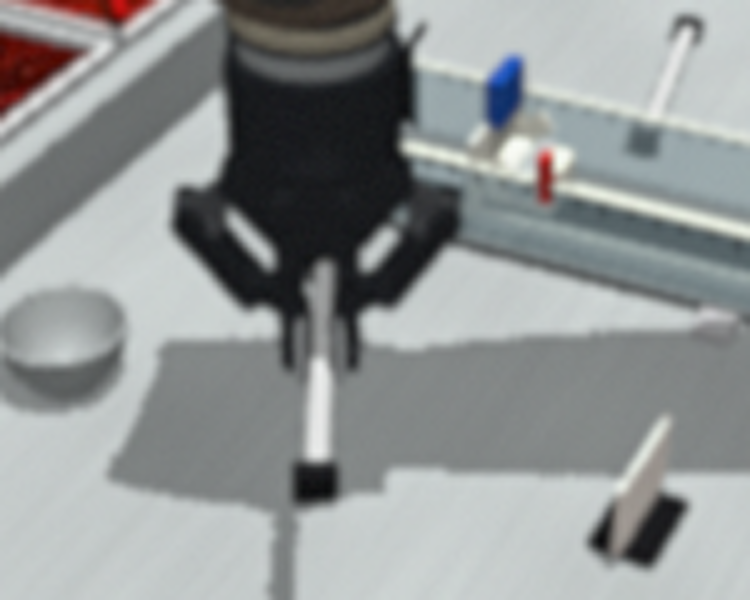

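View pics/w7.png

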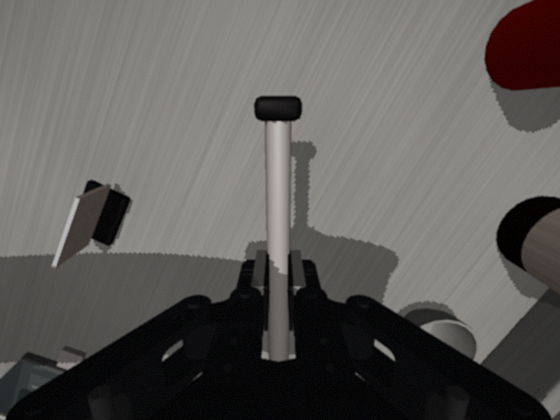

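Run:
```python
from h import *
f=None
p0=np.array([.5089,.2739,.1218]);p1=np.array([.6545,-.0296,.15])
y0=yawnow();print(y0)
for i in range(1,5):
    t=i/4
    c,f=cmd(p0+(p1-p0)*t,y0+(91.4-y0)*min(1,t),frm=f);print(c,f[0].round(3))
```

```text
116.89627698063892
[-0.844 -0.001 -0.097  0.005  0.003  0.142] [0.545 0.198 0.129]
[-0.838  0.075 -0.07   0.     0.     0.142] [0.582 0.122 0.136]
[-0.825  0.167 -0.07   0.     0.     0.142] [0.618 0.046 0.143]
[-0.801  0.258 -0.071  0.     0.     0.142] [ 0.654 -0.03   0.15 ]
```

>>> send_rows(plan=[{"x": -0.1,"y": 0,"z": -0.02,"rx": 0,"ry": 0,"rz": 0.02,"fingers": 1},{"x": -0.25,"y": 0,"z": -0.05,"rx": 0,"ry": 0,"rz": 0.04,"fingers": 1},{"x": -0.4,"y": 0,"z": -0.08,"rx": 0,"ry": 0,"rz": 0.06,"fingers": 1},{"x": -0.55,"y": 0,"z": -0.1,"rx": 0,"ry": 0,"rz": 0.08,"fingers": 1},{"x": -0.7,"y": 0,"z": -0.1,"rx": 0,"ry": 0,"rz": 0.11,"fingers": 1},{"x": -0.84,"y": 0,"z": -0.1,"rx": 0,"ry": 0,"rz": 0.14,"fingers": 1},{"x": -0.84,"y": 0,"z": -0.1,"rx": 0.005,"ry": 0.003,"rz": 0.14,"fingers": 1},{"x": -0.84,"y": 0,"z": -0.1,"rx": 0.005,"ry": 0.003,"rz": 0.14,"fingers": 1}])

```text
clock: 11.8
tcp_pos: [0.5454, 0.198, 0.129]
eef_rot: [-1.79, -2.581, 0.0]
ft_force: [-0.5, 0.4, -1.4]
opening: 0.0093
```

>>> send_rows(plan=[{"x": -0.1,"y": 0.01,"z": -0.02,"rx": 0,"ry": 0,"rz": 0.02,"fingers": 1},{"x": -0.25,"y": 0.02,"z": -0.05,"rx": 0,"ry": 0,"rz": 0.04,"fingers": 1},{"x": -0.4,"y": 0.03,"z": -0.07,"rx": 0,"ry": 0,"rz": 0.06,"fingers": 1},{"x": -0.55,"y": 0.05,"z": -0.07,"rx": 0,"ry": 0,"rz": 0.08,"fingers": 1},{"x": -0.7,"y": 0.07,"z": -0.07,"rx": 0,"ry": 0,"rz": 0.11,"fingers": 1},{"x": -0.84,"y": 0.08,"z": -0.07,"rx": 0,"ry": 0,"rz": 0.14,"fingers": 1},{"x": -0.84,"y": 0.08,"z": -0.07,"rx": 0,"ry": 0,"rz": 0.14,"fingers": 1},{"x": -0.84,"y": 0.08,"z": -0.07,"rx": 0,"ry": 0,"rz": 0.14,"fingers": 1}])

```text
clock: 12.6
tcp_pos: [0.5823, 0.1217, 0.1357]
eef_rot: [-1.93, -2.477, 0.001]
ft_force: [-0.6, -0.6, -1.7]
opening: 0.0095
```

>>> send_rows(plan=[{"x": -0.1,"y": 0.02,"z": -0.02,"rx": 0,"ry": 0,"rz": 0.02,"fingers": 1},{"x": -0.25,"y": 0.04,"z": -0.05,"rx": 0,"ry": 0,"rz": 0.04,"fingers": 1},{"x": -0.4,"y": 0.08,"z": -0.07,"rx": 0,"ry": 0,"rz": 0.06,"fingers": 1},{"x": -0.55,"y": 0.11,"z": -0.07,"rx": 0,"ry": 0,"rz": 0.08,"fingers": 1},{"x": -0.7,"y": 0.14,"z": -0.07,"rx": 0,"ry": 0,"rz": 0.11,"fingers": 1},{"x": -0.83,"y": 0.17,"z": -0.07,"rx": 0,"ry": 0,"rz": 0.14,"fingers": 1},{"x": -0.83,"y": 0.17,"z": -0.07,"rx": 0,"ry": 0,"rz": 0.14,"fingers": 1},{"x": -0.83,"y": 0.17,"z": -0.07,"rx": 0,"ry": 0,"rz": 0.14,"fingers": 1}])

```text
clock: 13.4
tcp_pos: [0.6191, 0.045, 0.1423]
eef_rot: [-2.063, -2.366, 0.001]
ft_force: [-0.3, 0.8, -0.8]
opening: 0.0095
```

Run:
```python
from h import *
print(yawnow(),cmd([.6545,-.0296,.14],91.4)[0])
```

```text
97.81045774659971 [-0.787  0.25   0.021 -0.003 -0.002  0.142]
```

>>> send_rows(plan=[{"x": -0.1,"y": 0.03,"z": 0,"rx": 0,"ry": 0,"rz": 0.02,"fingers": 1},{"x": -0.25,"y": 0.07,"z": 0,"rx": 0,"ry": 0,"rz": 0.04,"fingers": 1},{"x": -0.4,"y": 0.12,"z": 0,"rx": 0,"ry": 0,"rz": 0.06,"fingers": 1},{"x": -0.55,"y": 0.17,"z": 0.01,"rx": 0,"ry": 0,"rz": 0.1,"fingers": 1},{"x": -0.68,"y": 0.21,"z": 0.02,"rx": -0.003,"ry": -0.002,"rz": 0.13,"fingers": 1},{"x": -0.787,"y": 0.25,"z": 0.02,"rx": -0.003,"ry": -0.002,"rz": 0.142,"fingers": 1},{"x": -0.787,"y": 0.25,"z": 0.02,"rx": -0.003,"ry": -0.002,"rz": 0.142,"fingers": 1},{"x": -0.787,"y": 0.25,"z": 0.02,"rx": -0.003,"ry": -0.002,"rz": 0.142,"fingers": 1}])

```text
clock: 14.2
tcp_pos: [0.6545, -0.0297, 0.1399]
eef_rot: [-2.194, -2.248, -0.0]
ft_force: [-0.6, 0.5, -1.0]
opening: 0.0093
```

Run:
```python
from h import *
d=snap('wrist','w8'); s=snap('side','s8');t=snap('top','t8')
a=s['image'][140:260,200:350];cv2.imwrite('pics/s8c.png',cv2.resize(a,None,fx=5,fy=5,interpolation=cv2.INTER_CUBIC))
print(yawnow(),bot.observe()['tcp_pos'],cmd([.6545,-.0296,.059],91.4)[0])
```

```text
91.45918702358938 [ 0.65428354 -0.02892086  0.14002004] [-0.007  0.002  0.81  -0.    -0.     0.001]
```

View pics/s8c.png

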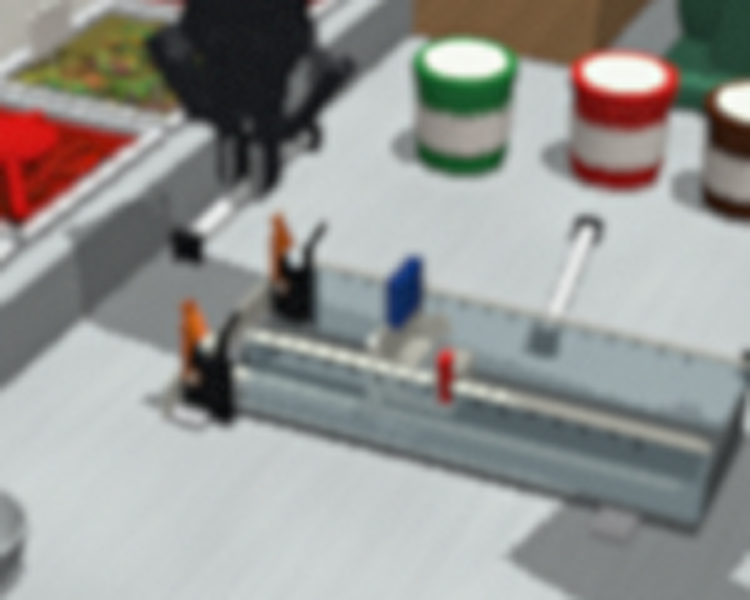

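View pics/w8.png

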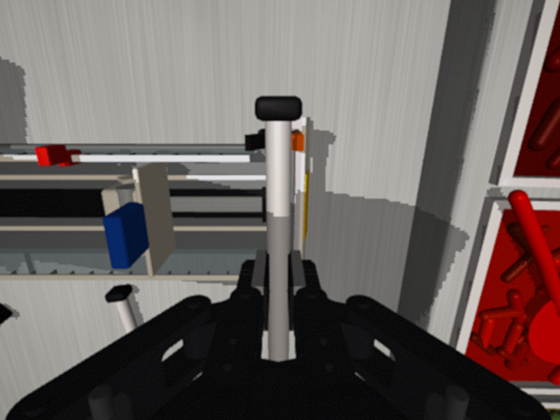

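Run:
```python
from h import *
for n in ['w8','w2','w1']:
    d=pickle.load(open(n+'.pkl','rb'));P=cloud(d);h,s,v=hsv(d)
    x,y,z=P[...,0],P[...,1],P[...,2]
    for side,yc in [('L',.030),('R',-.0895)]:
        reg=(abs(y-yc)<.012)&(z>.068)&(z<.084)&(x>.62)&(x<.69)
        pr=reg&(v<70);o=reg&(h>4)&(h<20)&(s>140)
        for nm,m in [('prong',pr),('jaw',o)]:
            q=P[m]
            if len(q)>5: print(n,side,nm,len(q),'x',np.percentile(q[:,0],[2,50,98]).round(4),'y',np.percentile(q[:,1],[2,50,98]).round(4),'z',np.percentile(q[:,2],[50,98]).round(4))
d=pickle.load(open('w8.pkl','rb'));P=cloud(d);h,s,v=hsv(d)
m=(abs(P[...,2]-.133)<.009)&(s<60)&(v>70);q=P[m]; print('rod', len(q)); l=cv2.fitLine(q[:,:2].astype(np.float32),cv2.DIST_HUBER,0,.01,.01).ravel();print(np.degrees(np.arctan2(l[0],l[1])), 'x at y=.03',l[2]+(.03-l[3])*l[0]/l[1],'x at -.0296',l[2]+(-.0296-l[3])*l[0]/l[1],q[:,1].min(),q[:,1].max())
m=((h<4)|(h>174))&(s>150)&(v>80)&(P[...,0]<.55)&(P[...,2]>.074);q=P[m];print('mark',q.mean(0),q.min(0),q.max(0))
```

```text
w8 L prong 269 x [0.6323 0.6373 0.6419] y [0.0249 0.0297 0.0345] z [0.0769 0.0803]
w8 L jaw 202 x [0.662  0.6651 0.6689] y [0.0256 0.0305 0.0354] z [0.0781 0.0803]
w2 L prong 88 x [0.6327 0.6361 0.6418] y [0.0251 0.0301 0.0348] z [0.0781 0.0805]
w2 L jaw 137 x [0.6597 0.6635 0.6688] y [0.0257 0.0306 0.0354] z [0.0758 0.08  ]
w2 R prong 70 x [0.6359 0.6393 0.6447] y [-0.0944 -0.0881 -0.0846] z [0.0783 0.0803]
w2 R jaw 111 x [0.6623 0.6665 0.6713] y [-0.0939 -0.0883 -0.0843] z [0.0754 0.0804]
w1 L prong 119 x [0.6326 0.636  0.6421] y [0.0246 0.0288 0.0339] z [0.078  0.0803]
w1 L jaw 145 x [0.6598 0.6631 0.6688] y [0.0252 0.0283 0.0337] z [0.0743 0.0799]
w1 R prong 84 x [0.6355 0.6386 0.6448] y [-0.0949 -0.0898 -0.0852] z [0.0782 0.0808]
w1 R jaw 137 x [0.6629 0.6666 0.6713] y [-0.0942 -0.0893 -0.0847] z [0.0759 0.0802]
rod 5492
178.60884 x at y=.03 0.6533474 x at -.0296 0.65479475 -0.08680726274616146 0.05480136762492449
mark [0.5052746  0.01829493 0.0804547 ] [0.50101416 0.01207501 0.07866711] [0.51025831 0.02432231 0.08218339]
```

>>> send_rows(plan=[{"x": 0,"y": 0,"z": 0.1,"rx": 0,"ry": 0,"rz": 0,"fingers": 1},{"x": 0,"y": 0,"z": 0.25,"rx": 0,"ry": 0,"rz": 0,"fingers": 1},{"x": -0.005,"y": 0.003,"z": 0.4,"rx": 0,"ry": 0,"rz": 0,"fingers": 1},{"x": -0.005,"y": 0.003,"z": 0.5,"rx": 0,"ry": 0,"rz": 0,"fingers": 1},{"x": -0.005,"y": 0.003,"z": 0.55,"rx": 0,"ry": 0,"rz": 0,"fingers": 1},{"x": -0.005,"y": 0.003,"z": 0.6,"rx": 0,"ry": 0,"rz": 0,"fingers": 1},{"x": -0.005,"y": 0.003,"z": 0.65,"rx": 0,"ry": 0,"rz": 0,"fingers": 1},{"x": -0.005,"y": 0.003,"z": 0.7,"rx": 0,"ry": 0,"rz": 0,"fingers": 1}], squeeze=90)

```text
clock: 15.15
tcp_pos: [0.6548, -0.0297, 0.0711]
eef_rot: [-2.193, -2.25, 0.001]
ft_force: [-3.4, 0.7, 3.4]
opening: 0.008
```

Run:
```python
from h import *
d=snap('wrist','w9');s=snap('side','s9')
a=s['image'][140:260,200:350];cv2.imwrite('pics/s9c.png',cv2.resize(a,None,fx=5,fy=5,interpolation=cv2.INTER_CUBIC))
o=bot.observe();print(yawnow(),o['tcp_pos'],o['ft_force'],o['torque'])
```

```text
91.46446976877715 [ 0.65369218 -0.02946452  0.06938349] [-3.47993211e+00 -7.16348495e-04  4.79169906e-01] [-0.12807679  0.5011534  -0.00701636]
```

View pics/s9c.png

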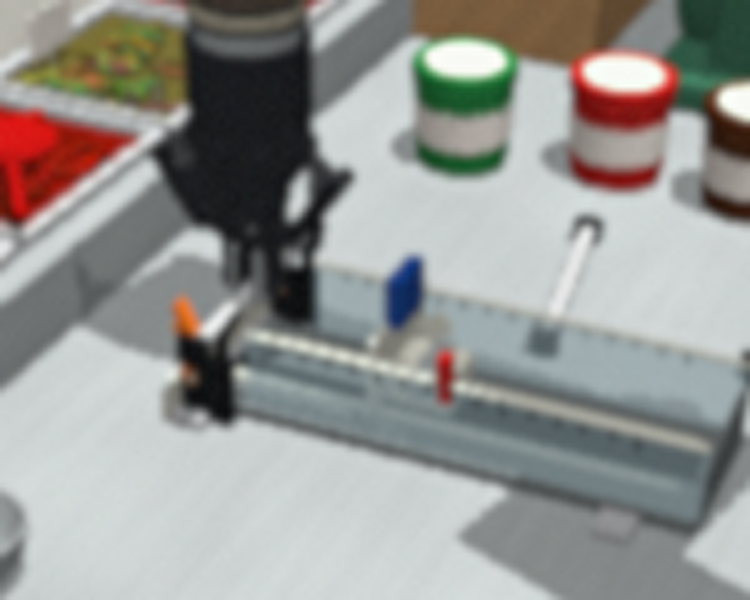

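View pics/w9.png

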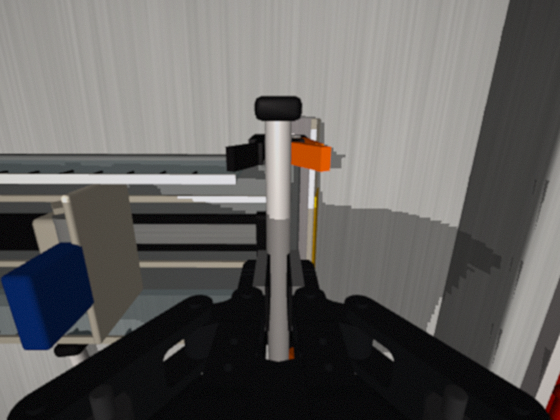

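>>> send_rows(plan=[{"x": 0,"y": 0.005,"z": 0.03,"rx": 0,"ry": 0,"rz": 0,"fingers": 1},{"x": 0,"y": 0.005,"z": 0.05,"rx": 0,"ry": 0,"rz": 0,"fingers": 1},{"x": 0,"y": 0.005,"z": 0.07,"rx": 0,"ry": 0,"rz": 0,"fingers": 1},{"x": 0,"y": 0.005,"z": 0.09,"rx": 0,"ry": 0,"rz": 0,"fingers": 1},{"x": 0,"y": 0.005,"z": 0.11,"rx": 0,"ry": 0,"rz": 0,"fingers": 1},{"x": 0,"y": 0.005,"z": 0.12,"rx": 0,"ry": 0,"rz": 0,"fingers": 1},{"x": 0,"y": 0.005,"z": 0.13,"rx": 0,"ry": 0,"rz": 0,"fingers": 1},{"x": 0,"y": 0.005,"z": 0.13,"rx": 0,"ry": 0,"rz": 0,"fingers": 1}])

```text
clock: 16.05
tcp_pos: [0.6548, -0.0295, 0.0592]
eef_rot: [-2.192, -2.248, 0.003]
ft_force: [-6.5, 0.2, 9.6]
opening: 0.0082
```

```bash
cat > bar.py <<'E'
from h import *
import sys
d=snap('wrist',sys.argv[1]);s=snap('side','s'+sys.argv[1])
a=s['image'][140:260,200:350];cv2.imwrite('pics/s'+sys.argv[1]+'c.png',cv2.resize(a,None,fx=5,fy=5,interpolation=cv2.INTER_CUBIC))
o=bot.observe();print(yawnow(),o['tcp_pos'],o['ft_force'],o['torque'],o['opening'])
P=cloud(d);h,s_,v=hsv(d)
for y0 in np.arange(-.09,.055,.012):
    m=(abs(P[...,1]-y0)<.003)&(abs(P[...,0]-.655)<.0065)&(s_<60)&(v>60)&(P[...,2]>.04)&(P[...,2]<.1)
    if m.sum()>5: print(round(y0,3),m.sum(),'ztop',np.percentile(P[m][:,2],[50,90]).round(4),'x',P[m][:,0].mean().round(4))
E
python3 bar.py w10
```

```text
91.46308667289689 [ 0.65478315 -0.02951346  0.0591692 ] [-6.49544871  0.16629796  8.68624522] [ 0.08178122  1.0661782  -0.05875492] 0.00811875494613924
-0.078 167 ztop [0.0546 0.0558] x 0.6558
-0.066 169 ztop [0.0548 0.0559] x 0.6559
-0.054 159 ztop [0.0549 0.0561] x 0.6556
-0.042 168 ztop [0.0551 0.056 ] x 0.6551
-0.03 168 ztop [0.055 0.056] x 0.6551
-0.018 266 ztop [0.0548 0.0563] x 0.6547
-0.006 276 ztop [0.0547 0.0559] x 0.6546
0.006 287 ztop [0.0546 0.0558] x 0.6541
0.018 305 ztop [0.0548 0.0558] x 0.6541
0.03 189 ztop [0.055 0.056] x 0.6517
0.042 342 ztop [0.0548 0.0561] x 0.6536
0.054 61 ztop [0.0571 0.0581] x 0.6548
```

View pics/sw10c.png

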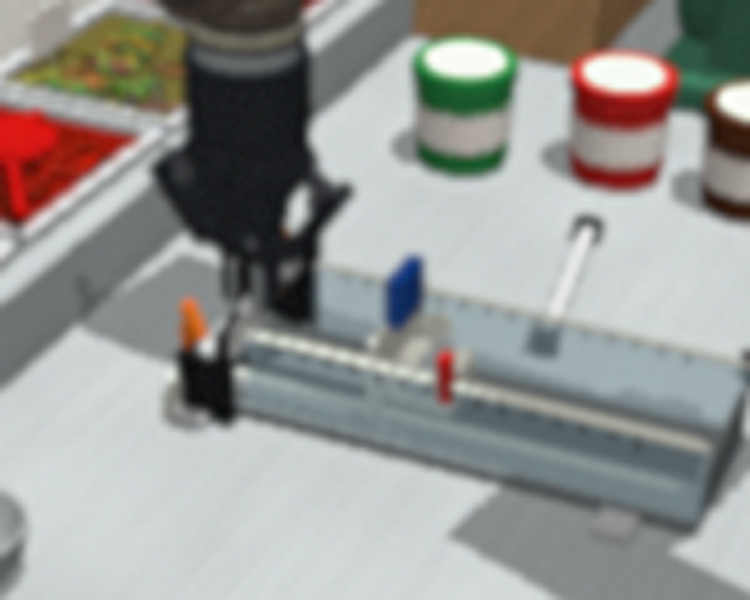

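View pics/w10.png

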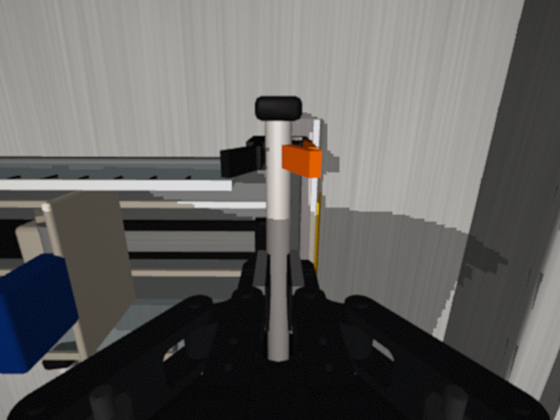

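>>> send_rows(plan=[{"x": 0,"y": -0.01,"z": 0.03,"rx": 0,"ry": 0,"rz": 0,"fingers": 1},{"x": 0,"y": -0.015,"z": 0.035,"rx": 0,"ry": 0,"rz": 0,"fingers": 1},{"x": 0,"y": -0.015,"z": 0.04,"rx": 0,"ry": 0,"rz": 0,"fingers": 1},{"x": 0,"y": -0.015,"z": 0.045,"rx": 0,"ry": 0,"rz": 0,"fingers": 1},{"x": 0,"y": -0.015,"z": 0.045,"rx": 0,"ry": 0,"rz": 0,"fingers": 1},{"x": 0,"y": -0.015,"z": 0.045,"rx": 0,"ry": 0,"rz": 0,"fingers": 1},{"x": 0,"y": -0.015,"z": 0.045,"rx": 0,"ry": 0,"rz": 0,"fingers": 1},{"x": 0,"y": -0.015,"z": 0.045,"rx": 0,"ry": 0,"rz": 0,"fingers": 1}])

```text
clock: 16.95
tcp_pos: [0.6548, -0.0295, 0.0591]
eef_rot: [-2.193, -2.249, 0.0]
ft_force: [-6.8, 1.1, 12.7]
opening: 0.0082
```

```bash
python3 bar.py w11
```

```text
91.46203765929904 [ 0.65476832 -0.02952589  0.05910718] [-6.73407612  0.93032504 14.04565722] [ 0.16789902  1.20761134 -0.08055104] 0.008033108087055187
-0.078 175 ztop [0.0547 0.0556] x 0.6558
-0.066 174 ztop [0.0548 0.0558] x 0.6558
-0.054 153 ztop [0.055  0.0559] x 0.6555
-0.042 170 ztop [0.0551 0.0561] x 0.6552
-0.03 165 ztop [0.0549 0.0559] x 0.655
-0.018 269 ztop [0.0547 0.0599] x 0.6548
-0.006 276 ztop [0.0546 0.0557] x 0.6545
0.006 291 ztop [0.0546 0.0558] x 0.6542
0.018 302 ztop [0.0547 0.0557] x 0.6541
0.03 189 ztop [0.0548 0.0559] x 0.6517
0.042 344 ztop [0.0548 0.0561] x 0.6536
0.054 62 ztop [0.0572 0.0579] x 0.6547
```

View pics/w11.png

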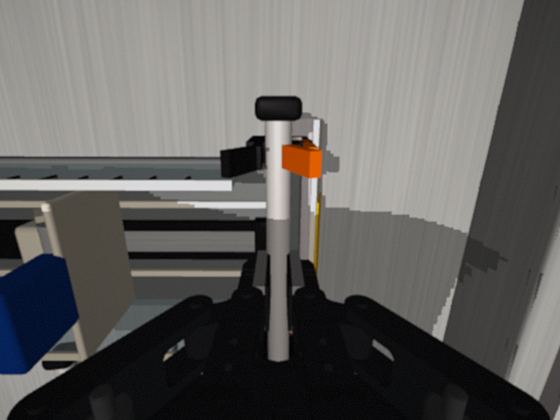

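>>> send_rows(plan=[{"x": 0,"y": 0,"z": 0.0,"rx": 0,"ry": 0,"rz": 0,"fingers": 0.55},{"x": 0,"y": 0,"z": 0,"rx": 0,"ry": 0,"rz": 0,"fingers": 0.55},{"x": 0,"y": 0,"z": 0,"rx": 0,"ry": 0,"rz": 0,"fingers": 0.55},{"x": 0,"y": 0,"z": 0,"rx": 0,"ry": 0,"rz": 0,"fingers": 0.55},{"x": 0,"y": 0,"z": 0,"rx": 0,"ry": 0,"rz": 0,"fingers": 0.55},{"x": 0,"y": 0,"z": -0.1,"rx": 0,"ry": 0,"rz": 0,"fingers": 0.55},{"x": 0,"y": 0,"z": -0.25,"rx": 0,"ry": 0,"rz": 0,"fingers": 0.55},{"x": 0,"y": 0,"z": -0.4,"rx": 0,"ry": 0,"rz": 0,"fingers": 0.55}])

```text
clock: 17.85
tcp_pos: [0.6551, -0.0296, 0.1008]
eef_rot: [2.192, 2.249, 0.0]
ft_force: [0.1, -0.4, 0.1]
opening: 0.0189
```

```bash
python3 bar.py w12; python3 -c "
from h import *
print(cmd([.54,-.032,.16],91.4)[0])"
```

```text
91.46597094695794 [ 0.65736276 -0.02999437  0.10376586] [ 1.05677057 -0.92245086  0.44832253] [0.04934555 0.06962891 0.03433874] 0.01934427019342718
-0.09 79 ztop [0.0547 0.0559] x 0.6533
-0.078 119 ztop [0.0549 0.0562] x 0.6561
-0.066 130 ztop [0.0548 0.0557] x 0.6556
-0.054 142 ztop [0.0548 0.0558] x 0.6557
-0.042 150 ztop [0.0547 0.056 ] x 0.6553
-0.03 155 ztop [0.0547 0.0559] x 0.6549
-0.018 167 ztop [0.0547 0.056 ] x 0.6548
-0.006 176 ztop [0.0548 0.0559] x 0.6546
0.006 184 ztop [0.0547 0.0559] x 0.6544
0.018 191 ztop [0.0548 0.056 ] x 0.654
0.03 107 ztop [0.0551 0.056 ] x 0.6517
0.042 208 ztop [0.0548 0.0563] x 0.6539
0.054 25 ztop [0.0577 0.0587] x 0.6552
[ 9.00e-03 -1.17e+00 -5.71e-01  9.00e-03  2.00e-03  1.00e-03]
```

View pics/w12.png

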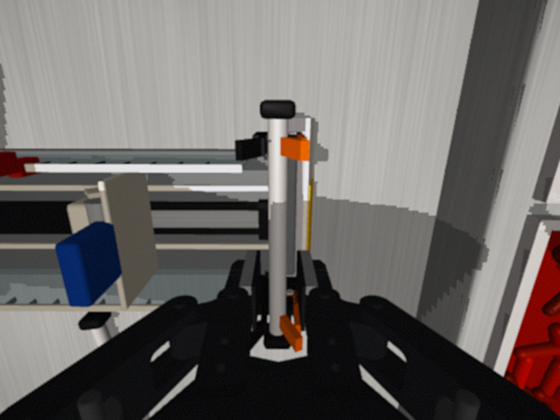

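View pics/sw12c.png

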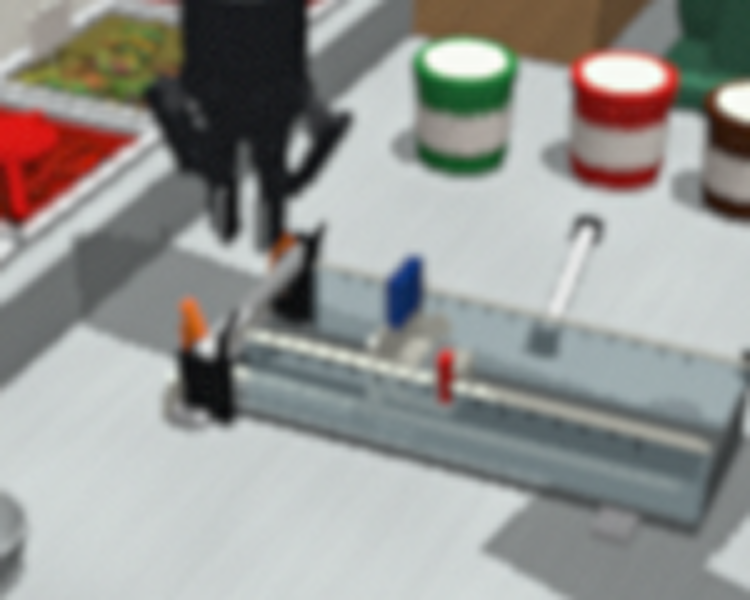

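>>> send_rows(plan=[{"x": 0,"y": 0,"z": -0.2,"rx": 0,"ry": 0,"rz": 0,"fingers": 0.35},{"x": 0,"y": -0.1,"z": -0.4,"rx": 0,"ry": 0,"rz": 0,"fingers": 0.35},{"x": 0.01,"y": -0.3,"z": -0.5,"rx": 0.009,"ry": 0,"rz": 0,"fingers": 0.35},{"x": 0.01,"y": -0.55,"z": -0.5,"rx": 0.009,"ry": 0,"rz": 0,"fingers": 0.35},{"x": 0.01,"y": -0.8,"z": -0.5,"rx": 0.009,"ry": 0,"rz": 0,"fingers": 0.35},{"x": 0.01,"y": -0.98,"z": -0.5,"rx": 0.009,"ry": 0,"rz": 0,"fingers": 0.35},{"x": 0.01,"y": -1,"z": -0.5,"rx": 0.009,"ry": 0.002,"rz": 0,"fingers": 0.35},{"x": 0.01,"y": -1,"z": -0.5,"rx": 0.009,"ry": 0.002,"rz": 0,"fingers": 0.35}])

```text
clock: 18.75
tcp_pos: [0.5572, -0.0315, 0.1536]
eef_rot: [2.192, 2.248, 0.001]
ft_force: [0.8, 1.2, 0.3]
opening: 0.0276
```

Run:
```python
from h import *
print(cmd([.5537,-.0321,.087],91.4)[0], bot.observe()['tcp_pos'])
d=snap('wrist','w13');P=cloud(d);h,s,v=hsv(d)
m=(h>100)&(h<130)&(s>130)&(P[...,2]>.07);q=P[m];print(len(q), q.mean(0) if len(q) else '', q.min(0),q.max(0))
```

```text
[-0.004 -0.036  0.666  0.002  0.001  0.001] [ 0.55721256 -0.03154939  0.15356942]
1326 [ 0.554794   -0.02647925  0.12849017] [ 0.49408113 -0.0863376   0.07014818] [ 0.64392569 -0.01145625  0.23837059]
```

View pics/w13.png

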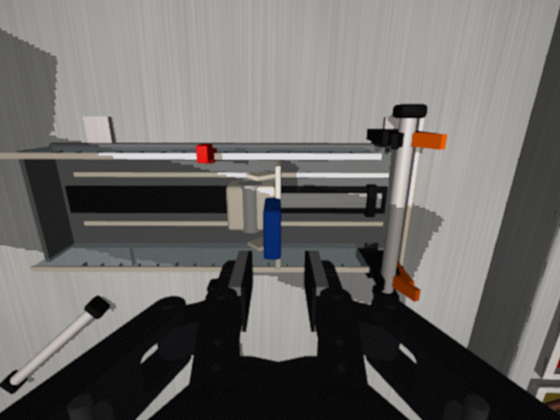

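>>> send_rows(plan=[{"x": 0,"y": -0.03,"z": 0.08,"rx": 0,"ry": 0,"rz": 0,"fingers": 0.35},{"x": 0,"y": -0.035,"z": 0.2,"rx": 0,"ry": 0,"rz": 0,"fingers": 0.35},{"x": 0,"y": -0.035,"z": 0.35,"rx": 0,"ry": 0,"rz": 0,"fingers": 0.35},{"x": 0,"y": -0.035,"z": 0.5,"rx": 0,"ry": 0,"rz": 0,"fingers": 0.35},{"x": 0,"y": -0.035,"z": 0.61,"rx": 0,"ry": 0,"rz": 0,"fingers": 0.35},{"x": 0,"y": -0.035,"z": 0.66,"rx": 0,"ry": 0,"rz": 0,"fingers": 0.35},{"x": 0,"y": -0.035,"z": 0.66,"rx": 0,"ry": 0,"rz": 0,"fingers": 0.35},{"x": 0,"y": -0.035,"z": 0.66,"rx": 0,"ry": 0,"rz": 0,"fingers": 0.35}])

```text
clock: 19.6
tcp_pos: [0.5547, -0.0318, 0.0879]
eef_rot: [2.192, 2.248, 0.002]
ft_force: [-0.3, 0.3, 0.3]
opening: 0.0276
```

>>> send_rows(plan=[{"x": 0,"y": 0,"z": 0,"rx": 0,"ry": 0,"rz": 0,"fingers": 0.7},{"x": 0,"y": 0,"z": 0,"rx": 0,"ry": 0,"rz": 0,"fingers": 1},{"x": 0,"y": 0,"z": 0,"rx": 0,"ry": 0,"rz": 0,"fingers": 1},{"x": 0,"y": 0,"z": 0,"rx": 0,"ry": 0,"rz": 0,"fingers": 1},{"x": 0,"y": 0,"z": 0,"rx": 0,"ry": 0,"rz": 0,"fingers": 1},{"x": 0,"y": 0,"z": 0,"rx": 0,"ry": 0,"rz": 0,"fingers": 1},{"x": 0,"y": 0,"z": 0,"rx": 0,"ry": 0,"rz": 0,"fingers": 1},{"x": 0,"y": 0,"z": 0,"rx": 0,"ry": 0,"rz": 0,"fingers": 1}], squeeze=70)

```text
clock: 20.4
tcp_pos: [0.5532, -0.032, 0.0888]
eef_rot: [-2.192, -2.249, 0.004]
ft_force: [-7.2, -0.6, 4.9]
opening: 0.0108
```

Run:
```python
from h import *
d=snap('wrist','w14');snap('side','s14');o=bot.observe();print(o['tcp_pos'],o['ft_force'],o['opening'],yawnow())
```

```text
[ 0.55320157 -0.03196826  0.08879142] [-6.48711869 -0.61543347  5.98058908] 0.011009690822356808 91.46896716415901
```

View pics/w14.png

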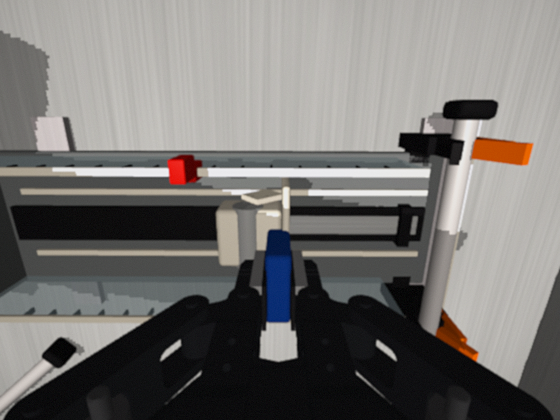

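```bash
cat > pad.py <<'E'
from h import *
import sys
ax=np.array([np.cos(np.radians(1.38)),np.sin(np.radians(1.38))])
for n in sys.argv[1:]:
    d=pickle.load(open(n+'.pkl','rb'));P=cloud(d);h,s,v=hsv(d)
    m=((h<4)|(h>174))&(s>150)&(v>80)&(P[...,0]<.55)&(P[...,0]>.4)&(P[...,2]>.074)&(P[...,2]<.084)&(abs(P[...,1]-.018)<.02);q=P[m][:,:2]@ax
    L=P[...,:2]@ax; Y=P[...,:2]@np.array([-ax[1],ax[0]])
    ym=np.array([.55,-.032])@np.array([-ax[1],ax[0]])
    p=(s<90)&(P[...,2]>.064)&(P[...,2]<.074)&(abs(Y-ym)<.043)&(L>.45)&(L<.57)
    print(n,'mark lane x',np.percentile(q,[2,50,98]).round(4),'mid',((np.percentile(q,2)+np.percentile(q,98))/2).round(4))
    print('  paddle top',p.sum(),np.percentile(L[p],[2,20,50,80,98]).round(4), 'Y',(np.percentile(Y[p],[2,98])-ym).round(3))
    b=(h>100)&(h<130)&(s>130)&(P[...,2]>.096)&(P[...,2]<.104)
    if b.sum()>20:print('  tab top',b.sum(),np.percentile(L[b],[2,50,98]).round(4))
    if 'state' in d: print('  tcp lane x',d['state']['tcp_pos'][:2]@ax)
E
python3 pad.py w2 w13 w14
```

```text
w2 mark lane x [0.5017 0.5056 0.5091] mid 0.5054
  paddle top 152 [0.5497 0.5556 0.557  0.5583 0.5588] Y [-0.041  0.041]
  tab top 394 [0.5474 0.5528 0.5581]
  tcp lane x 0.5580102320697944
w13 mark lane x [0.5012 0.5053 0.509 ] mid 0.5051
  paddle top 236 [0.5495 0.555  0.5565 0.5574 0.5582] Y [-0.041  0.041]
  tab top 837 [0.547  0.5524 0.5578]
  tcp lane x 0.5562911292833167
w14 mark lane x [0.5014 0.5054 0.5088] mid 0.5051
  paddle top 365 [0.5491 0.5553 0.5564 0.5575 0.5584] Y [0.017 0.042]
  tab top 1715 [0.547  0.5523 0.5579]
  tcp lane x 0.5522683746187784
```

>>> send_rows(plan=[{"x": 0,"y": -0.05,"z": 0,"rx": 0,"ry": 0,"rz": 0,"fingers": 1},{"x": 0,"y": -0.12,"z": 0,"rx": 0,"ry": 0,"rz": 0,"fingers": 1},{"x": 0,"y": -0.22,"z": 0,"rx": 0,"ry": 0,"rz": 0,"fingers": 1},{"x": 0,"y": -0.32,"z": 0,"rx": 0,"ry": 0,"rz": 0,"fingers": 1},{"x": 0,"y": -0.42,"z": 0,"rx": 0,"ry": 0,"rz": 0,"fingers": 1},{"x": 0,"y": -0.5,"z": 0,"rx": 0,"ry": 0,"rz": 0,"fingers": 1},{"x": 0,"y": -0.53,"z": 0,"rx": 0,"ry": 0,"rz": 0,"fingers": 1},{"x": 0,"y": -0.53,"z": 0,"rx": 0,"ry": 0,"rz": 0,"fingers": 1}])

```text
clock: 21.3
tcp_pos: [0.5003, -0.0332, 0.0889]
eef_rot: [2.193, 2.249, -0.001]
ft_force: [4.2, 0.5, -6.6]
opening: 0.011
```

```bash
python3 - <<'E'
from h import *
d=snap('wrist','w15');snap('side','s15');o=bot.observe();print(o['tcp_pos'],o['ft_force'],o['opening'],yawnow())
E
python3 pad.py w15
```

```text
[ 0.50053435 -0.03320643  0.08888166] [ 5.03432208  1.01509362 -5.98056473] 0.01096458283759436 91.4430822762456
w15 mark lane x [0.5012 0.5048 0.5083] mid 0.5047
  paddle top 375 [0.4958 0.5024 0.5035 0.505  0.5057] Y [0.017 0.042]
  tab top 1713 [0.4942 0.4994 0.5049]
  tcp lane x 0.4993267602420899
```

View pics/w15.png

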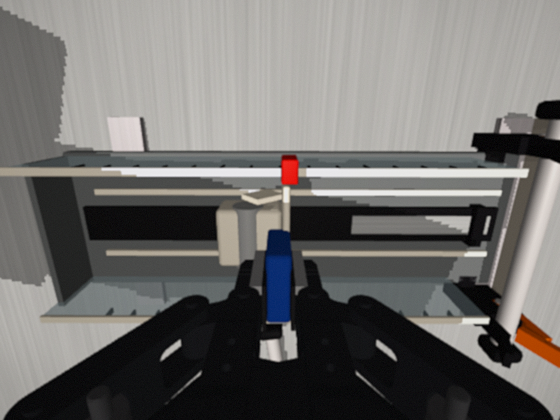

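>>> send_rows(plan=[{"x": 0,"y": -0.01,"z": 0,"rx": 0,"ry": 0,"rz": 0,"fingers": 1},{"x": 0,"y": -0.01,"z": 0,"rx": 0,"ry": 0,"rz": 0,"fingers": 1},{"x": 0,"y": -0.01,"z": 0,"rx": 0,"ry": 0,"rz": 0,"fingers": 1},{"x": 0,"y": -0.01,"z": 0,"rx": 0,"ry": 0,"rz": 0,"fingers": 1},{"x": 0,"y": -0.01,"z": 0,"rx": 0,"ry": 0,"rz": 0,"fingers": 1},{"x": 0,"y": -0.01,"z": 0,"rx": 0,"ry": 0,"rz": 0,"fingers": 1},{"x": 0,"y": -0.01,"z": 0,"rx": 0,"ry": 0,"rz": 0,"fingers": 1},{"x": 0,"y": -0.01,"z": 0,"rx": 0,"ry": 0,"rz": 0,"fingers": 1}])

```text
clock: 22.2
tcp_pos: [0.5, -0.0332, 0.0889]
eef_rot: [2.193, 2.249, -0.001]
ft_force: [4.5, 1.1, -7.2]
opening: 0.0103
```

```bash
python3 - <<'E'
from h import *
d=snap('wrist','w16');s=snap('side','s16');t=snap('top','t16');o=bot.observe();print(o['clock'],o['tcp_pos'],o['ft_force'],o['opening'])
a=s['image'][160:260,200:350];cv2.imwrite('pics/s16c.png',cv2.resize(a,None,fx=5,fy=5,interpolation=cv2.INTER_CUBIC))
P=cloud(d);P2=cloud(t);h,s_,v=hsv(d)
for y0 in [-.08,-.06,-.03,0,.02,.042]:
  for C,im in((P,d),(P2,t)):
    h,s_,v=hsv(im)
    m=(abs(C[...,1]-y0)<.004)&(abs(C[...,0]-.655)<.0065)&(s_<60)&(v>60)&(C[...,2]>.04)&(C[...,2]<.1)
    if m.sum()>3: print(y0,m.sum(),'ztop',np.percentile(C[m][:,2],[50,90]).round(4),C[m][:,0].mean().round(4))
E
python3 pad.py w16
```

```text
22.35 [ 0.49999438 -0.03319189  0.08887872] [ 5.2987572   0.38985736 -6.55508867] 0.010554494271773393
-0.08 242 ztop [0.0542 0.056 ] 0.653
-0.08 11 ztop [0.0544 0.0576] 0.6542
-0.06 266 ztop [0.0541 0.056 ] 0.6526
-0.06 12 ztop [0.0567 0.0595] 0.6538
-0.03 300 ztop [0.0543 0.0559] 0.652
-0.03 8 ztop [0.0557 0.0583] 0.6532
0 313 ztop [0.0546 0.056 ] 0.6518
0 11 ztop [0.0558 0.0609] 0.6527
0.02 184 ztop [0.0543 0.0558] 0.6505
0.02 10 ztop [0.0541 0.0574] 0.6532
0.042 19 ztop [0.0515 0.0532] 0.6489
0.042 9 ztop [0.0562 0.0591] 0.6528
w16 mark lane x [0.5009 0.5046 0.5083] mid 0.5046
  paddle top 374 [0.4955 0.5021 0.5033 0.5047 0.5054] Y [0.017 0.041]
  tab top 1712 [0.4939 0.4991 0.5047]
  tcp lane x 0.49902833036155253
```

View pics/s16c.png

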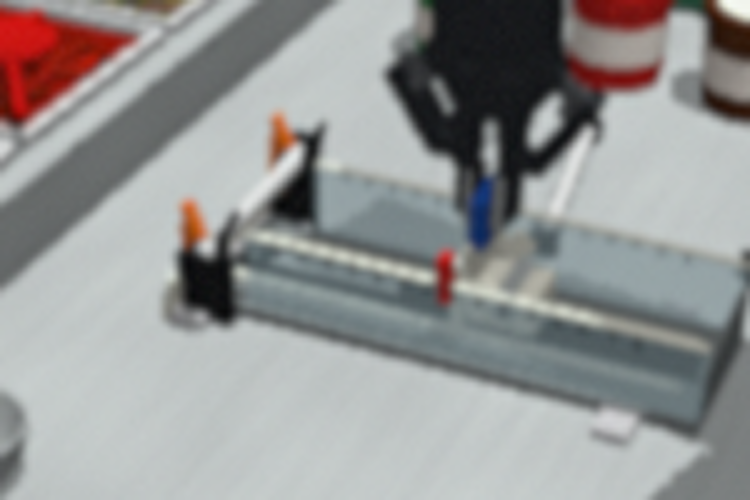

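View pics/t16.png

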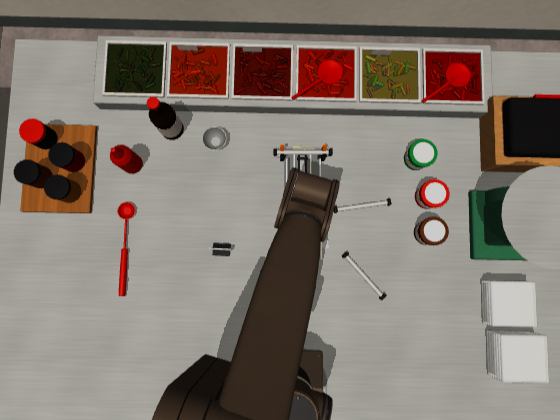

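>>> send_rows(plan=[{"x": 0,"y": -0.012,"z": 0,"rx": 0,"ry": 0,"rz": 0,"fingers": 1},{"x": 0,"y": -0.012,"z": 0,"rx": 0,"ry": 0,"rz": 0,"fingers": 1},{"x": 0,"y": -0.012,"z": 0,"rx": 0,"ry": 0,"rz": 0,"fingers": 1},{"x": 0,"y": -0.012,"z": 0,"rx": 0,"ry": 0,"rz": 0,"fingers": 1},{"x": 0,"y": -0.012,"z": 0,"rx": 0,"ry": 0,"rz": 0,"fingers": 1},{"x": 0,"y": -0.012,"z": 0,"rx": 0,"ry": 0,"rz": 0,"fingers": 1},{"x": 0,"y": -0.012,"z": 0,"rx": 0,"ry": 0,"rz": 0,"fingers": 1},{"x": 0,"y": -0.012,"z": 0,"rx": 0,"ry": 0,"rz": 0,"fingers": 1}])

```text
clock: 23.15
tcp_pos: [0.4992, -0.0332, 0.0889]
eef_rot: [2.193, 2.249, 0.0]
ft_force: [4.7, 1.5, -6.8]
opening: 0.0105
```

```bash
python3 - <<'E'
from h import *
d=snap('wrist','w17');o=bot.observe();print(o['clock'],o['tcp_pos'],o['ft_force'],o['opening'])
E
python3 pad.py w17
```

```text
23.2 [ 0.49917343 -0.03321856  0.08884682] [ 5.60968847  0.76746717 -6.64372219] 0.010292482395199526
w17 mark lane x [0.501  0.5047 0.5084] mid 0.5047
  paddle top 374 [0.4947 0.5013 0.5025 0.5038 0.5046] Y [0.017 0.042]
  tab top 1711 [0.4931 0.4983 0.5038]
  tcp lane x 0.4982334696247808
```

View pics/w17.png

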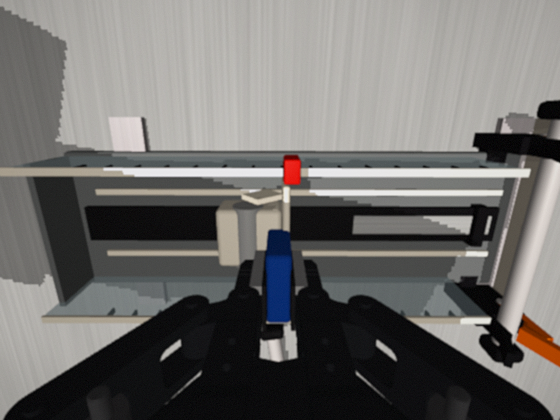

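Face at 0.5045 and mark at 0.5047 along the lane: level. Handing in.

```bash
python3 -c "
from cell import bot
print(bot.close_job()); print(bot.observe()['clock'])"
```

```text
the job is handed in; nothing more can be done
None
the job is handed in; nothing more can be done
```

I put the front bar back in both fork clips and let go of it. I then drew the pusher back until its paddle was level with the red marker, and handed in at about 23 s with the gripper still holding the blue tab.

- **Bar:** I took the leftmost of the look-alike bars. Once released, its top measured about 56 mm above the counter along its whole length, so its axis sits at 50 mm. Pressing 5 N harder did not move it further down. The pictures show it in both clips, and it was still there after the pusher was drawn. I did not measure the jaw angles directly.
- **Pusher:** In the last check the paddle's front face was within 0.5 mm of the marker's middle along the lane, by depth readings calibrated to about 2 mm. The spring was pulling with about 5 N against a 70 N grip, and that pull was steady.
- **Other goods:** They look unmoved in the last top view, and I saw no collision. The highest force reading I saw was about 14 N, while pressing the bar down.
- **One disagreement:** The gripper's opening read about 8 to 9 mm on the 12 mm rod and 10 to 11 mm on the 12 mm tab. I put this down to the pads or the reading, because nothing slipped.

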